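Draw the balance-enclosure sash shut with the hooked rod

TASK

Shut the raised front sash of the balance enclosure with the hooked sash rod that lies on the worktop: drop the rod's hook into the pull ring on the sash's bottom rail and draw the sash gently down until its roller catches snap over and it stands fully home on the sill. Then unhook the rod and lay it flat on the worktop again. Use only the rod on the enclosure, not the gripper, never force the sash, and leave the bottles and the jar where they stand.

Things in the scene. Friction and masses are not known exactly. Their poses are not given: they have to be found in the camera images.
- enclosure: Fixed bench-top balance enclosure: white plinth 232 x 272 mm, aluminium posts, clear panes, white roof, 455 mm high; a small scale stands inside. Origin: centre of its underside. x points into it (front face at x = -112 mm), y to the left seen from the front, z up. Steel roller-catch cases stand out to x = -130 mm, 113 to 133 mm to either side, 65 to 95 mm above the worktop.
- sash (a joint): Height of the sliding front sash over its shut position, m: 0 = shut on the sill (hard stop), 0.165 = highest. Clear pane with a 28 mm high aluminium bottom rail, 222 mm wide. It is counterbalanced, stays where it is left and takes about 2 N to move. Its pane is brittle: it bears no more than 12 N.
- catch (a point): Roller of the left roller catch (another on the right), 106 mm left of the enclosure's middle. From 9 mm above shut the sash's strikers bear on these sprung rollers, which resist with up to 5 N more until 2.5 mm above shut; given up before that, the sash hangs or is pushed back; past it they snap over (the pull drops by some 2 N) and hold the sash shut.
- ring (a point): Centre of the level steel pull ring on the middle of the bottom rail: hole 13 mm wide (upright), bar 6 mm thick, 25 mm over all. At rest it is 136 mm in front of the enclosure's origin (x = -136 mm), 84 mm above the worktop plus the value of sash. Its bracket is sprung: under pull the ring sinks in it, from about 1 N up to 12.5 mm at about 7 N, then stops hard. Axes as the enclosure's.
- rod: Loose hooked sash rod, about 0.12 kg, lying on its handle's flat underside, hook end away from the robot and turned down. Black handle 110 x 18 x 32 mm (height); from its front a steel shank 8 mm thick runs along x, centre 26 mm above the underside, and at x = 140 mm turns straight down to 2 mm above the underside. Origin: centre of the handle's underside; x to the hook, z up.
- rod_grip (a point): Middle of the rod's handle, 16 mm above the rod's origin; axes as the rod's. Grip it across the 18 mm width; under load at the hook the rod may turn a little in the grip (hook end up). Mind the tall partition to the right of the worktop (y = -0.14 to -0.24 m, from x = 0.32 m on, 1.5 m high) when the arm swings in.
- rod_hook (a point): Point on the centre line of the rod's turned-down end (8 mm thick): x = 140 mm, z = 13 mm in the rod's frame, 11 mm above the end's lowest point. Fully hooked, with the shank resting on the ring, it lies 6 mm below the ring's centre. Axes as the rod's.
- reagent_bottle: Bystander: dark bottle with a blue screw cap, 52 mm wide, 106 mm high, standing to the right of the enclosure. Origin: centre of its underside.
- small_bottle: Bystander: small white bottle with a blue screw cap, 36 mm wide, 60 mm high, standing in front of the enclosure to the left. Origin: centre of its underside.
- sample_jar: Bystander: small jar with a ribbed white cap, 23 mm wide, 47 mm high, standing beside the small bottle. Origin: centre of its underside.

How it is judged:
On the way, in this order (a step that is already met when the one before it is completed fails the run):
1. the rod's hook is in the pull ring while the sash is still raised (distance between rod_hook and ring below 0.01 m and value of joint sash above 0.05 m), for 0.2 s.
2. the hook, still in the ring, has drawn the sash half way down (distance between rod_hook and ring below 0.01 m and value of joint sash below 0.045 m and contact force between rod and enclosure above 0.5 N), for 0.05 s.
3. the hook, still in the ring, has drawn the sash home past the roller catches (distance between rod_hook and ring below 0.01 m and value of joint sash below 0.002 m), for 0.1 s.
At the end, for the whole second after the job is handed in: The sash is within 2 mm of fully shut and stays there by itself, held by its catches; the rod lies flat on the worktop (middle of the handle less than 25 mm and hook point less than 30 mm above it), at rest, clear of the enclosure (value of joint sash below 0.002 m and height (world z) of rod_grip between 0 and 0.025 m and height (world z) of rod_hook below 0.03 m and linear speed of rod below 0.02 m/s and contact force between rod and enclosure below 0.1 N); the robot touches nothing.
It fails at once if the rod presses on the sash or the enclosure with more than 12 N (contact force between rod and enclosure above 12 N).
It fails at once if the gripper or the arm touches the enclosure or its sash (contact force between any of the fingers, the arm and enclosure above 1 N).
It fails at once if the rod is dropped instead of laid down (contact force between the fingers and rod below 0.05 N and height (world z) of rod_grip above 0.035 m and linear speed of rod above 0.5 m/s).
It fails at once if a bystander bottle or jar is shifted by more than 20 mm or tipped over (distance of any of reagent_bottle, small_bottle, sample_jar from where it was at the start of the episode above 0.02 m or angle between any of reagent_bottle, small_bottle, sample_jar's own z axis and vertical above 0.4 rad).
It also fails if it takes over 72 s, if anything falls off the work surface, if the arm or the gripper's body presses on something with over 40 N, if the wrist force passes 120 N, or if a joint passes its speed limit or range.

ROBOT

A 6-joint arm with a two-finger parallel gripper is mounted at the origin on a cart in front of the work surface, level with it; the furniture and walls round the work are solid. World frame = base frame: x ahead of the robot, y to its left, z up, the work surface at z = 0. Lengths are in m, angles in rad, forces in N, time in s.
With the tool pointing down it reaches from about 0.425 to 1.125 m from the base axis. Payload 14.9 kg.
Tool frame: the origin (TCP) lies midway between the tips of the shut fingers; the grasp point (between the pads) lies 19 mm behind it; z points along the fingers, y is the line along which they close (so a half turn about z gives the same grasp; the last joint's range is limited). The gripper opens to 91 mm and grips with 3 to 60 N. Pads are 32 mm wide; open, the fingers measure 118 mm over their backs; the gripper's body (76 mm by 178 mm) begins 60 mm behind the grasp point.
Start: joints at [-1.301, 0.379, 1.734, -0, 1.028, -0.033], TCP at [0.209, -0.668, 0.214] pointing down, gripper open.
Joint ranges: [-2.77, 2.77], [-0.74, 2.19], [0, 2.66], [-1.06, 4.2], [0.31, 2.87], [-3.08, 3.08]. Speed limits (rad/s): [1.89, 1.89, 2.39, 3.14, 3.14, 3.14].

INTERFACE

Orientations are given as a unit quaternion [w, x, y, z].
In Python, from station import bot gives the robot as it stands.
- The arm moves only by the tool step_arm, never from a script. Its argument "targets" is a list of rows, each a list of 3 entries, a list of its own where there are three numbers: the shift along the tool's x, y, z in a scale on which 1.0 is 1000 mm, then the turn, a rotation vector about the tool's x, y, z in a scale on which 1.0 is 90 degrees, then the finger opening in mm, from 0 to 91.2. A call has exactly 5 rows; each row is the pose to reach, as a shift and turn from the pose commanded when the call began, along the tool's axes at that moment; what a row does not reach only later rows make up. A row lasts 1/12 s, in which the tool goes at most 41.7 mm and 7.16 degrees, less where a joint would pass 70% of its speed; a pose out of reach is approached as far as the arm can. A shift or turn number past 1, either way, is cut back to 1. A call with a gripper value outside its range is refused whole. The fingers move at their own pace and stop on an object; "grip_force" is the grip in N (left out, the last holds). Time passes only in rows, so rows that repeat a pose let the fingers close, or fill a call up. It gives the time, the measured TCP pose, the force, the opening and the grip force at its end, in the units of the state.
- bot.read_state(): the state, without advancing time (a new reading comes with each control period).
- bot.read_camera(name): name is "side" or "top" or "wrist"; returns a dict with "pixels" (400x640x3 uint8, red, green, blue), "K" (3x3 intrinsics, pixels), "distortion" ([k1, k2, p1, p2, k3] as OpenCV has them; the pictures are not rectified), "R" (3x3) and "t" (3): a world point X has camera coordinates R X + t; the wrist camera has in their place "hand_eye" (4x4, takes a point from camera to tool coordinates, whose origin is the TCP and whose axes are the flange's). Camera axes: x right, y down, z forward; pixel columns grow to the right and rows downward; lengths in m; the calibration is good to about 2 mm. A picture is of the moment at which its call begins: read the wrist's pose just before it. There is no depth.
- bot.close_job(): hands the job in; it is judged then, once.
Trained networks look in a picture, given as the dict that the camera call returned (one of the last four; its "shot" number tells which), for a name from the list of things; names that differ only in an ending like _2 or _b are one class to them, and where a whole thing is asked for, a point or a joint stands for the part that bears it (a point fixed in the world has none). Each returns a list of dicts, best first, with "conf" (0 to 1); they miss things now and then, are a little off and sometimes report something else, mostly with a low value. They report only what shows in the picture. A call takes as long as a camera call.
- bot.look_for(picture, label): "centre" ([x, y, z] in m, in world coordinates, good to about 4 mm: the middle of the surface that is visible of it).
The state is a dict: "clock": time; "joint_pos": joint angles; "dq": joint speeds; "tau": joint torques, N m; "tool_pos": TCP position; "eef_rot": TCP orientation; "ft_force": force on the tool from outside, world axes, zero at the start; "wrist_torque": the same for the moment, N m; "width": opening from 0.0 (shut) to 1.0 (fully open); "grasp_force": force on a finger pad.
Only numpy, scipy, OpenCV 4.12 (cv2) and the standard library are available. Lean on these libraries where they do the work, as an engineer would, in place of code of your own. Each camera call takes 0.05 s, during which the arm holds its last target. There are 200 camera calls.

## Working session

There is one attempt and no reset: what is moved stays moved. The work goes in short steps, Python scripts to look and compute and a tool call to move; the robot and the scene stay as the last step left them, time stands still between calls to the robot, and variables do not carry over. Pictures are saved under pics/ and viewed, at most 10 in all, crops included, and the job is handed in when it is done.

Besides the shell and the picture viewer there is one more tool, called after "Emit:" by a JSON object that holds its "api" and its "payload". step_arm: Moves the arm, as the interface text tells. Its arguments: {"type":"object","properties":{"targets":{"type":"array","items":{"type":"array"}},"grip_force":{"type":"number"}},"required":["targets"]}

```bash
ls; mkdir -p pics; cat > h.py <<'E'
import numpy as np, cv2
from station import bot
np.set_printoptions(precision=4,suppress=True)
def proj(p,X):
    return cv2.projectPoints(np.array(X,float).reshape(-1,3),cv2.Rodrigues(np.array(p["R"]))[0],np.array(p["t"],float),np.array(p["K"],float),np.array(p["distortion"],float))[0].reshape(-1,2)
def ray(p,uv):
    n=cv2.undistortPoints(np.array(uv,float).reshape(-1,1,2),np.array(p["K"],float),np.array(p["distortion"],float)).reshape(-1,2)
    R=np.array(p["R"]);t=np.array(p["t"])
    return -R.T@t,(np.c_[n,np.ones(len(n))]@R)
def at_z(p,uv,z):
    c,d=ray(p,uv); return c+d*((z-c[2])/d[:,2])[:,None]
def save(p,name,crop=None,s=1):
    im=p["pixels"][:,:,::-1]
    if crop: im=im[crop[1]:crop[3],crop[0]:crop[2]]
    cv2.imwrite("pics/"+name,cv2.resize(im,None,fx=s,fy=s,interpolation=cv2.INTER_CUBIC))
E
python3 - <<'E'
from h import *
s=bot.read_state(); print(s)
for c in("side","top"):
    p=bot.read_camera(c); save(p,c+"0.png"); print(c,-np.array(p["R"]).T@p["t"],p["K"])
    for l in["enclosure","sash","ring","catch","rod","rod_grip","rod_hook","reagent_bottle","small_bottle","sample_jar"]:
        print(l,[(np.round(d["centre"],4),round(d["conf"],2)) for d in bot.look_for(p,l)[:2]])
E
```

```text
pics
{'clock': 0.0, 'joint_pos': array([-1.3013,  0.3794,  1.7348,  0.    ,  1.0285, -0.0333]), 'dq': array([ 0.0006, -0.0019,  0.0006,  0.0004,  0.0005,  0.0007]), 'tau': array([  0.0003, -76.3744, -43.4362,   0.0651,   0.0425,  -0.0001]), 'tool_pos': array([ 0.2086, -0.6678,  0.2133]), 'eef_rot': array([-0.0005,  0.9886,  0.1508, -0.0001]), 'ft_force': array([ 0.3493, -0.1454,  0.0323]), 'wrist_torque': array([-0.0236, -0.048 , -0.0174]), 'grasp_force': 0.0, 'width': 0.9983689365215592}
side [-0.1819  1.0367  0.6491] [[458.6545   0.     313.9299]
 [  0.     458.6545 206.8024]
 [  0.       0.       1.    ]]
enclosure [(array([0.5999, 0.4714, 0.2854]), 0.6)]
sash [(array([0.5594, 0.3495, 0.2296]), 0.9)]
ring [(array([0.5491, 0.3315, 0.2202]), 0.39)]
catch []
rod [(array([0.4355, 0.0456, 0.024 ]), 0.89)]
rod_grip [(array([0.4388, 0.0491, 0.0276]), 0.81), (array([0.6055, 0.474 , 0.2841]), 0.51)]
rod_hook [(array([0.4371, 0.0473, 0.0246]), 0.9)]
reagent_bottle [(array([0.6944, 0.0679, 0.0557]), 0.6)]
small_bottle [(array([0.4474, 0.5905, 0.0414]), 0.76)]
sample_jar [(array([0.3971, 0.5376, 0.0339]), 0.59)]
top [0.2163 0.308  1.0061] [[416.4203   0.     319.4512]
 [  0.     416.4203 202.3661]
 [  0.       0.       1.    ]]
enclosure [(array([0.6095, 0.3664, 0.4569]), 0.74)]
sash [(array([0.5597, 0.3372, 0.2263]), 0.83)]
ring [(array([0.5436, 0.3272, 0.2244]), 0.56)]
catch [(array([0.6057, 0.3589, 0.4576]), 0.87)]
rod [(array([0.4375, 0.0399, 0.03  ]), 0.8)]
rod_grip []
rod_hook [(array([0.4441, 0.0417, 0.0325]), 0.64)]
reagent_bottle [(array([0.692 , 0.0584, 0.0686]), 0.97)]
small_bottle [(array([0.4513, 0.5788, 0.0539]), 0.65)]
sample_jar [(array([0.4038, 0.5224, 0.0468]), 0.69)]
```

View pics/side0.png

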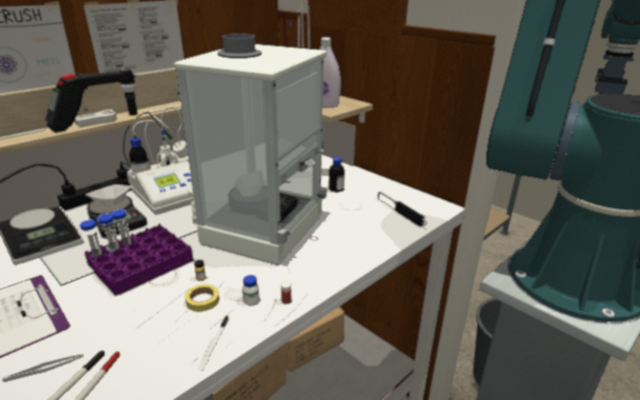

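View pics/top0.png

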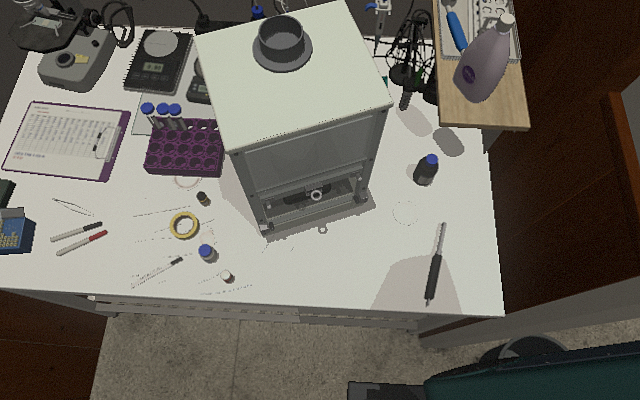

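The side view shows the raised sash rail around (300,160) and the rod at (380–425,195–222). In the top view, the roof corners are near (228,155) and (393,105), the ring near (316,195), and the rod runs from (443,225) to (428,303). I'll zoom in for exact pixels.

```bash
python3 - <<'E'
import cv2,numpy as np
t=cv2.imread("pics/top0.png");s=cv2.imread("pics/side0.png")
def c(im,x,y,w,h,k):return cv2.resize(im[y:y+h,x:x+w],(w*k,h*k),interpolation=cv2.INTER_CUBIC)
a=c(t,230,150,160,100,5); cv2.imwrite("pics/z1.png",a)
b=np.vstack([np.hstack([c(t,405,215,50,100,6)[:600],c(s,250,130,80,100,6)])]) ; cv2.imwrite("pics/z2.png",b); print(b.shape)
E
```

```text
(600, 780, 3)
```

View pics/z1.png

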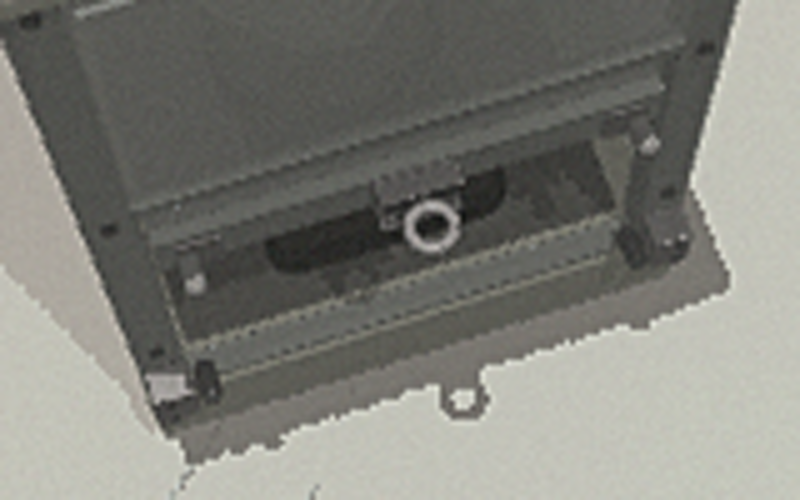

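View pics/z2.png

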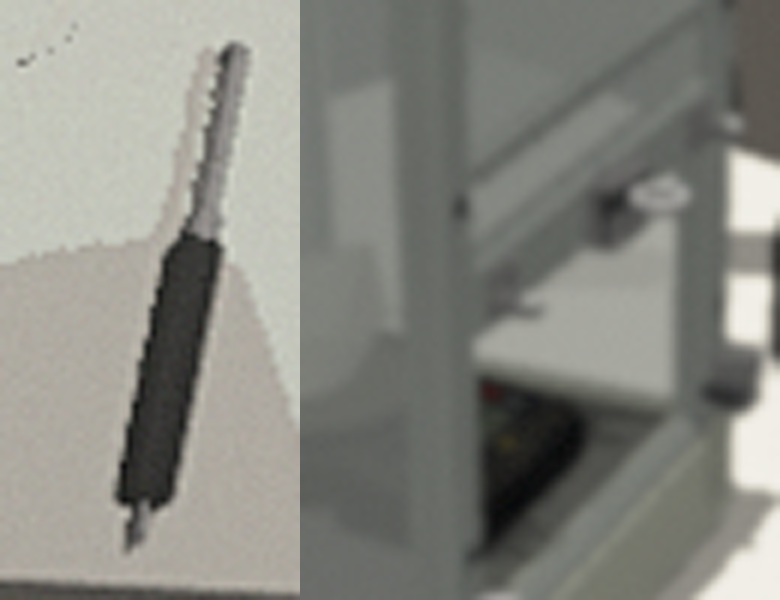

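Crop 1 shows the ring at full-frame (316.4,195.0) in the top view, and the striker pins at (269,207) and (360,179). Crop 2 shows the ring at (310,162) in the side view. The handle axis in the top view runs from (429.3,298.3) to (437.1,254.6), with the shank tip at (444,222.5).

```bash
cat > m.py <<'E'
from h import *
T=bot.read_camera("top");S=bot.read_camera("side")
c1,d1=ray(T,[[316,194.6]]);c2,d2=ray(S,[[309.6,161.6]])
A=np.c_[d1[0],-d2[0]];k=np.linalg.lstsq(A,c2-c1,rcond=None)[0]
p1=c1+k[0]*d1[0];p2=c2+k[1]*d2[0];print("ring",p1,p2)
q=at_z(T,[[228,155],[393,105]],.455);print("roof",q,np.linalg.norm(q[1]-q[0]))
def yaw(a,b): v=a-b; return np.degrees(np.arctan2(-v[0],v[1]))  # a left,b right: y axis dir
print("yaw",yaw(q[0],q[1]))
q=at_z(T,[[268.6,206.6],[359.6,178.6]],p1[2]);print("pins",q,yaw(q[0],q[1]),np.linalg.norm(q[1]-q[0]))
f,r=at_z(T,[[436.7,254.2],[428.9,297.9]],.032);print("handle",f,r,np.linalg.norm(f-r),(f+r)/2,np.degrees(np.arctan2(*(f-r)[1::-1])))
h=at_z(T,[[443.8,222.5]],.026)[0];print("tip",h,np.linalg.norm(h-(f+r)/2),np.degrees(np.arctan2(*(h-r)[1::-1])))
for l in("small_bottle","sample_jar"): pass
E
python3 m.py
```

```text
ring [0.5418 0.3288 0.2235] [0.5431 0.3298 0.224 ]
roof [[0.5018 0.4573 0.455 ]
 [0.605  0.2106 0.455 ]] 0.26740444271654246
yaw 22.718642780535195
pins [[0.5102 0.4224 0.2235]
 [0.5829 0.2408 0.2235]] 21.805690376583208 0.19562569400078025
handle [0.4833 0.0348 0.032 ] [0.378  0.0576 0.032 ] 0.10773978722878895 [0.4306 0.0462 0.032 ] -12.251902369005537
tip [0.5673 0.0115 0.026 ] 0.1411218536727034 -13.692007690461088
```

The ring is at about (0.5425, 0.329, 0.224), so the sash is about 0.14 m up, and the enclosure yaw is about 22°. The rod handle is at (0.431, 0.046) with yaw about -13°. Next I pull the arm in, which also gives data for its kinematics.

Careful with the scale: shifts go in shares of 1000 mm and turns go in shares of 90 degrees. That gives: -200 mm is -0.2, -100 mm is -0.1.

Emit:
{"api": "step_arm", "payload": {"targets": [[[0, -0.04, -0.02], [0, 0, 0], 90], [[0, -0.08, -0.04], [0, 0, 0], 90], [[0, -0.12, -0.06], [0, 0, 0], 90], [[0, -0.16, -0.08], [0, 0, 0], 90], [[0, -0.2, -0.1], [0, 0, 0], 90]]}}

```text
clock: 1.62
tool_pos: [0.1526, -0.4885, 0.3075]
eef_rot: [-0.0, 0.989, 0.151, -0.0]
ft_force: [0.4, -0.1, 0.3]
width: 0.987
grasp_force: 0.0
```

```bash
python3 -c "
from h import *
s=bot.read_state();print(s['clock'],s['joint_pos'],s['dq'],s['tool_pos'],s['eef_rot'])"
```

```text
1.6167 [-1.3135 -0.034   2.0403  0.      1.1356 -0.0455] [-0.0379 -1.0495  0.6116 -0.0008  0.4215 -0.0384] [ 0.1526 -0.4885  0.3075] [-0.0002  0.9886  0.1508 -0.    ]
```

In the tool's units: -100 mm is -0.1, -80 mm is -0.08.

Emit:
{"api": "step_arm", "payload": {"targets": [[[0, -0.02, -0.02], [0, 0, 0], 90], [[0, -0.04, -0.04], [0, 0, 0], 90], [[0, -0.06, -0.06], [0, 0, 0], 90], [[0, -0.08, -0.08], [0, 0, 0], 90], [[0, -0.08, -0.1], [0, 0, 0], 90]]}}

```text
clock: 2.03
tool_pos: [0.1286, -0.4114, 0.4082]
eef_rot: [0.0, 0.989, 0.151, 0.0]
ft_force: [0.2, 0.0, 0.3]
width: 0.988
grasp_force: 0.0
```

```bash
python3 -c "
from h import *
s=bot.read_state();print(s['clock'],s['joint_pos'],s['dq'],s['tool_pos'],s['eef_rot'])"
```

```text
2.0333 [-1.3219 -0.2766  2.0653 -0.      1.3525 -0.0539] [ 0.0037 -0.1093 -0.3443 -0.0006  0.4277  0.006 ] [ 0.1286 -0.4114  0.4082] [0.0002 0.9886 0.1508 0.    ]
```

```bash
cat > fk.py <<'E'
from h import *
from scipy.optimize import fsolve
D=[([.2086,-.6678,.2133],.3794,1.7348),([.1526,-.4885,.3075],-.034,2.0403),([.1286,-.4114,.4082],-.2766,2.0653)]
A=[];b=[]
for p,a,c in D:
    r=np.sqrt(np.hypot(p[0],p[1])**2-.0233**2)
    A+=[[1,0,np.sin(a),np.sin(a+c)],[0,1,np.cos(a),np.cos(a+c)]];b+=[r,p[2]]
x,res,*_=np.linalg.lstsq(np.array(A),np.array(b),rcond=None)
print("a,H,L1,L2",x,res)
a0,H,L1,L2=x
def ik(r,z,tool=0):
    # tool down
    X=r-a0;Z=z-H;c=(X*X+Z*Z-L1*L1-L2*L2)/2/L1/L2
    if abs(c)>1:return None
    q3=np.arccos(c);q2=np.arctan2(X,Z)-np.arctan2(L2*np.sin(q3),L1+L2*np.cos(q3));return np.array([q2,q3,np.pi-q2-q3])
if __name__=="__main__":
  for z in(.2,.3,.4,.5,.6,.7,.8):
    print(z,[(r,ik(r,z)) for r in(.2,.25,.3,.35,.4)])
E
python3 fk.py
```

```text
a,H,L1,L2 [-0.0034  0.0269  0.5295  0.5905] [0.]
0.2 [(0.2, array([-0.6947,  2.6723,  1.1639])), (0.25, array([-0.5199,  2.5971,  1.0644])), (0.3, array([-0.373 ,  2.5165,  0.9981])), (0.35, array([-0.2465,  2.4316,  0.9564])), (0.4, array([-0.1347,  2.3432,  0.933 ]))]
0.3 [(0.2, array([-0.7983,  2.5332,  1.4068])), (0.25, array([-0.6434,  2.4719,  1.313 ])), (0.3, array([-0.5036,  2.4032,  1.242 ])), (0.35, array([-0.3771,  2.3282,  1.1905])), (0.4, array([-0.2615,  2.2479,  1.1552]))]
0.4 [(0.2, array([-0.8197,  2.3706,  1.5907])), (0.25, array([-0.6876,  2.3195,  1.5096])), (0.3, array([-0.5625,  2.2604,  1.4438])), (0.35, array([-0.4447,  2.1941,  1.3922])), (0.4, array([-0.3334,  2.1214,  1.3536]))]
0.5 [(0.2, array([-0.7955,  2.1919,  1.7453])), (0.25, array([-0.6823,  2.1477,  1.6762])), (0.3, array([-0.5717,  2.0954,  1.6179])), (0.35, array([-0.4644,  2.0357,  1.5703])), (0.4, array([-0.3604,  1.9691,  1.5329]))]
0.6 [(0.2, array([-0.7427,  1.9983,  1.8859])), (0.25, array([-0.6439,  1.9585,  1.827 ])), (0.3, array([-0.5455,  1.9109,  1.7762])), (0.35, array([-0.4479,  1.8557,  1.7338])), (0.4, array([-0.3514,  1.7932,  1.6998]))]
0.7 [(0.2, array([-0.6682,  1.7878,  2.022 ])), (0.25, array([-0.5805,  1.7506,  1.9715])), (0.3, array([-0.4916,  1.7055,  1.9277])), (0.35, array([-0.402 ,  1.6527,  1.8909])), (0.4, array([-0.3118,  1.5921,  1.8613]))]
0.8 [(0.2, array([-0.5738,  1.5549,  2.1605])), (0.25, array([-0.4941,  1.5184,  2.1174])), (0.3, array([-0.4123,  1.4737,  2.0802])), (0.35, array([-0.3285,  1.4208,  2.0493])), (0.4, array([-0.2428,  1.3593,  2.0251]))]
```

Emit:
{"api": "step_arm", "payload": {"targets": [[[0.002, -0.04, -0.015], [0, 0, 0], 90], [[0.004, -0.08, -0.03], [0, 0, 0], 90], [[0.008, -0.11, -0.042], [0, 0, 0], 90], [[0.028, -0.13, -0.042], [0, 0, 0], 90], [[0.05, -0.15, -0.042], [0, 0, 0], 90]]}}

```text
clock: 2.45
tool_pos: [0.1317, -0.2547, 0.45]
eef_rot: [0.001, 0.989, 0.149, 0.0]
ft_force: [0.8, -0.1, 0.7]
width: 0.986
grasp_force: 0.0
```

In the tool's units: 98 mm is 0.098, -87 mm is -0.087, 30 degrees is 0.3333.

Emit:
{"api": "step_arm", "payload": {"targets": [[[0.02, -0.017, 0], [0, 0, 0.0667], 90], [[0.04, -0.035, 0], [0, 0, 0.1333], 90], [[0.06, -0.052, 0], [0, 0, 0.2], 90], [[0.08, -0.07, 0], [0, 0, 0.2667], 90], [[0.098, -0.087, 0], [0, 0, 0.3333], 90]]}}

```text
clock: 2.87
tool_pos: [0.1968, -0.1492, 0.4493]
eef_rot: [0.0, 0.995, -0.096, 0.0]
ft_force: [0.0, -0.4, -0.5]
width: 0.985
grasp_force: 0.0
```

```bash
python3 -c "
from h import *
s=bot.read_state();print(s['clock'],s['joint_pos'],s['dq'],s['tool_pos'],s['eef_rot'],s['ft_force'])"
```

```text
2.8667 [-0.7434 -0.7112  2.2422  0.      1.6095  1.0188] [ 1.0749 -0.1115  0.0468  0.0016  0.0658  2.184 ] [ 0.1968 -0.1492  0.4493] [ 0.0003  0.9954 -0.0956  0.0005] [ 0.0211 -0.3719 -0.489 ]
```

In the tool's units: -143 mm is -0.143, -111 mm is -0.111.

Emit:
{"api": "step_arm", "payload": {"targets": [[[0.018, -0.02, 0], [0, 0, 0], 90], [[0.03, -0.048, 0], [0, 0, 0], 90], [[0.035, -0.08, 0], [0, 0, 0], 90], [[0.038, -0.111, 0], [0, 0, 0], 90], [[0.045, -0.143, 0], [0, 0, 0], 90]]}}

```text
clock: 3.28
tool_pos: [0.2633, -0.0287, 0.4494]
eef_rot: [0.0, 0.996, -0.093, 0.001]
ft_force: [-0.1, -0.4, -1.0]
width: 0.985
grasp_force: 0.0
```

In the tool's units: 105 mm is 0.105, -89 mm is -0.089.

Emit:
{"api": "step_arm", "payload": {"targets": [[[0.01, -0.035, 0], [0, 0, 0], 90], [[0.03, -0.062, 0.02], [0, 0, 0], 90], [[0.055, -0.08, 0.045], [0, 0, 0], 90], [[0.08, -0.089, 0.075], [0, 0, 0], 90], [[0.105, -0.089, 0.105], [0, 0, 0], 90]]}}

```text
clock: 3.7
tool_pos: [0.3844, 0.0397, 0.3432]
eef_rot: [-0.0, 0.996, -0.091, 0.001]
ft_force: [0.9, 0.0, -0.1]
width: 0.989
grasp_force: 0.0
```

In the tool's units: 110 mm is 0.11, 90 mm is 0.09.

Emit:
{"api": "step_arm", "payload": {"targets": [[[0.018, 0, 0.03], [0, 0, 0], 90], [[0.035, 0, 0.06], [0, 0, 0], 90], [[0.035, 0, 0.09], [0, 0, 0], 90], [[0.035, 0, 0.11], [0, 0, 0], 90], [[0.035, 0, 0.11], [0, 0, 0], 90]]}}

```text
clock: 4.12
tool_pos: [0.4153, 0.0313, 0.2304]
eef_rot: [0.0, 0.996, -0.093, -0.003]
ft_force: [-1.3, 0.2, -0.9]
width: 0.984
grasp_force: 0.0
```

```bash
cat >> h.py <<'E'
from scipy.spatial.transform import Rotation as Ro
def wrist():
    s=bot.read_state();p=bot.read_camera("wrist")
    w,x,y,z=s["eef_rot"];T=np.eye(4);T[:3,:3]=Ro.from_quat([x,y,z,w]).as_matrix();T[:3,3]=s["tool_pos"]
    C=np.linalg.inv(T@np.array(p["hand_eye"]));p["R"]=C[:3,:3];p["t"]=C[:3,3];return s,p
E
python3 - <<'E'
from h import *
s,p=wrist();print(s['clock'],s['joint_pos'],s['tool_pos'],s['eef_rot'],s['ft_force'])
save(p,"w1.png")
for l in("rod","rod_grip","rod_hook"):print(l,[(np.round(d["centre"],4),round(d["conf"],2)) for d in bot.look_for(p,l)[:2]])
print(proj(p,[[.4306,.0462,.032],[.5673,.0115,.026]]))
E
```

```text
4.1167 [ 0.0191 -0.1176  2.2691  0.      0.9964  1.7767] [0.4153 0.0313 0.2304] [ 0.0003  0.9956 -0.0932 -0.0031] [-1.3365  0.2218 -0.9105]
rod [(array([0.4575, 0.0374, 0.0285]), 0.74)]
rod_grip [(array([0.4603, 0.0343, 0.0294]), 0.59)]
rod_hook [(array([0.4573, 0.0328, 0.0321]), 0.76)]
[[308.9501 179.0772]
 [315.0738  61.509 ]]
```

View pics/w1.png

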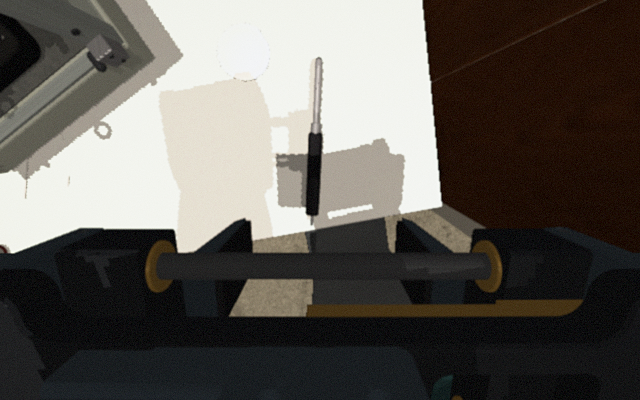

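The wrist view shows the rod's handle from (316,133) to (313,214) and the shank tip at (318,58), which agrees with the projected estimate to within a few pixels.

```bash
python3 - <<'E'
from h import *
s,p=wrist();print(s['tool_pos'],s['eef_rot'])
f,r=at_z(p,[[315.7,133],[313,214]],.032);h=at_z(p,[[318,58]],.028)[0];m=(f+r)/2
print(f,r,m,np.linalg.norm(f-r),np.degrees(np.arctan2(*(f-r)[1::-1])),h,np.degrees(np.arctan2(*(h-m)[1::-1])),np.linalg.norm(h-m))
E
```

```text
[0.4184 0.0314 0.2358] [-0.0001  0.9957 -0.0931  0.0012]
[0.4906 0.0269 0.032 ] [0.3871 0.0508 0.032 ] [0.4388 0.0388 0.032 ] 0.10620180565641958 -13.011785409849418 [0.5764 0.0074 0.028 ] -12.862469231789593 0.14121236755669941
```

In the tool's units: 170 mm is 0.17, 145 mm is 0.145, 2.2 degrees is 0.0244.

Emit:
{"api": "step_arm", "payload": {"targets": [[[0.005, -0.005, 0.035], [0, 0, 0.0111], 90], [[0.01, -0.01, 0.075], [0, 0, 0.0222], 90], [[0.013, -0.014, 0.11], [0, 0, 0.0244], 90], [[0.013, -0.014, 0.145], [0, 0, 0.0244], 90], [[0.013, -0.014, 0.17], [0, 0, 0.0244], 90]]}}

```text
clock: 4.78
tool_pos: [0.4333, 0.0429, 0.063]
eef_rot: [-0.0, 0.994, -0.112, 0.0]
ft_force: [0.0, 0.1, -0.5]
width: 0.985
grasp_force: 0.0
```

Emit:
{"api": "step_arm", "payload": {"targets": [[[0, 0, 0], [0, 0, 0], 90], [[0, 0, 0], [0, 0, 0], 90], [[0, 0, 0], [0, 0, 0], 90], [[0, 0, 0], [0, 0, 0], 90], [[0, 0, 0], [0, 0, 0], 90]]}}

```text
clock: 5.2
tool_pos: [0.4342, 0.0428, 0.0659]
eef_rot: [-0.0, 0.994, -0.112, 0.002]
ft_force: [-0.2, -0.2, 0.8]
width: 0.982
grasp_force: 0.0
```

```bash
python3 - <<'E'
from h import *
s,p=wrist();print(s['clock'],s['tool_pos'],s['eef_rot'],s['ft_force'])
save(p,"w2.png")
E
```

```text
5.2 [0.4342 0.0428 0.0659] [-0.0003  0.9937 -0.1123  0.0016] [-0.2056 -0.2358  0.8382]
```

View pics/w2.png

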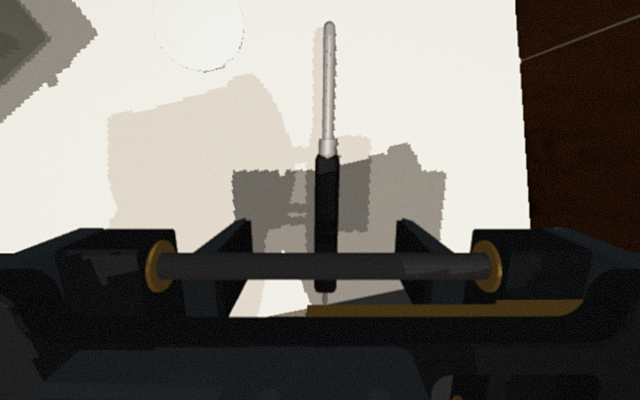

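The handle spans (327,155) to (325.5,291), centred between the fingers, with the shank tip at (329.5,22).

```bash
python3 - <<'E'
from h import *
s,p=wrist();print(s['tool_pos'],s['eef_rot'])
f,r=at_z(p,[[327,155],[325.5,291]],.032);h=at_z(p,[[329.5,24]],.028)[0];m=(f+r)/2
print(f,r,m,np.linalg.norm(f-r),np.degrees(np.arctan2(*(f-r)[1::-1])),h,np.degrees(np.arctan2(*(h-m)[1::-1])),np.linalg.norm(h-m))
E
```

```text
[0.434  0.0428 0.0657] [-0.0002  0.9937 -0.1122  0.0014]
[0.4868 0.0271 0.032 ] [0.3839 0.0516 0.032 ] [0.4353 0.0394 0.032 ] 0.10584062542708007 -13.355908864848624 [0.5681 0.0071 0.028 ] -13.666146088422611 0.13667346654970425
```

In the tool's units: 60 mm is 0.06, 58 mm is 0.058.

Emit:
{"api": "step_arm", "payload": {"targets": [[[0.001, 0.001, 0.02], [0, 0, 0], 90], [[0.001, 0.001, 0.04], [0, 0, 0], 90], [[0.001, 0.001, 0.052], [0, 0, 0], 90], [[0.001, 0.001, 0.058], [0, 0, 0], 90], [[0.001, 0.001, 0.06], [0, 0, 0], 90]]}}

```text
clock: 5.72
tool_pos: [0.4334, 0.0415, 0.0037]
eef_rot: [0.0, 0.994, -0.112, -0.0]
ft_force: [0.4, 0.5, -0.9]
width: 0.986
grasp_force: 0.0
```

Emit:
{"api": "step_arm", "payload": {"targets": [[[0, 0, 0], [0, 0, 0], 90], [[0, 0, 0], [0, 0, 0], 50], [[0, 0, 0], [0, 0, 0], 10], [[0, 0, 0], [0, 0, 0], 10], [[0, 0, 0], [0, 0, 0], 10]], "grip_force": 50}}

```text
clock: 6.13
tool_pos: [0.434, 0.0415, 0.0046]
eef_rot: [-0.0, 0.994, -0.112, 0.0]
ft_force: [-0.5, 0.6, -0.1]
width: 0.723
grasp_force: 0.0
```

Emit:
{"api": "step_arm", "payload": {"targets": [[[0, 0, 0], [0, 0, 0], 10], [[0, 0, 0], [0, 0, 0], 10], [[0, 0, 0], [0, 0, 0], 10], [[0, 0, 0], [0, 0, 0], 10], [[0, 0, 0], [0, 0, 0], 10]]}}

```text
clock: 6.55
tool_pos: [0.4337, 0.0415, 0.0041]
eef_rot: [0.0, 0.994, -0.112, -0.0]
ft_force: [-0.2, -0.2, -0.3]
width: 0.363
grasp_force: 0.0
```

Emit:
{"api": "step_arm", "payload": {"targets": [[[0, 0, 0], [0, 0, 0], 10], [[0, 0, 0], [0, 0, 0], 10], [[0, 0, 0], [0, 0, 0], 10], [[0, 0, 0], [0, 0, 0], 10], [[0, 0, 0], [0, 0, 0], 10]]}}

```text
clock: 6.97
tool_pos: [0.4336, 0.0415, 0.0041]
eef_rot: [-0.0, 0.994, -0.112, -0.0]
ft_force: [0.8, 0.5, -0.1]
width: 0.197
grasp_force: 50.0
```

In the tool's units: -100 mm is -0.1, -70 mm is -0.07.

Emit:
{"api": "step_arm", "payload": {"targets": [[[0, 0, -0.004], [0, 0, 0], 10], [[0, 0, -0.015], [0, 0, 0], 10], [[0, 0, -0.04], [0, 0, 0], 10], [[0, 0, -0.07], [0, 0, 0], 10], [[0, 0, -0.1], [0, 0, 0], 10]]}}

```text
clock: 7.38
tool_pos: [0.4329, 0.0415, 0.1051]
eef_rot: [0.0, 0.994, -0.112, -0.001]
ft_force: [0.4, 0.0, -0.9]
width: 0.19
grasp_force: 50.0
```

In the tool's units: -150 mm is -0.15, -130 mm is -0.13.

Emit:
{"api": "step_arm", "payload": {"targets": [[[-0.005, -0.02, -0.035], [0, 0, 0], 10], [[-0.02, -0.05, -0.06], [0, 0, 0], 10], [[-0.035, -0.085, -0.085], [0, 0, 0], 10], [[-0.05, -0.12, -0.11], [0, 0, 0], 10], [[-0.07, -0.15, -0.13], [0, 0, 0], 10]]}}

```text
clock: 7.8
tool_pos: [0.4008, 0.1988, 0.2326]
eef_rot: [-0.0, 0.994, -0.113, 0.001]
ft_force: [0.9, 0.5, -1.2]
width: 0.195
grasp_force: 50.0
```

In the tool's units: -62 mm is -0.062, -55 mm is -0.055, -35 degrees is -0.3889.

Emit:
{"api": "step_arm", "payload": {"targets": [[[-0.008, -0.015, -0.008], [0, 0, -0.0778], 10], [[-0.014, -0.03, -0.016], [0, 0, -0.1556], 10], [[-0.018, -0.045, -0.025], [0, 0, -0.2333], 10], [[-0.02, -0.055, -0.025], [0, 0, -0.3111], 10], [[-0.02, -0.062, -0.025], [0, 0, -0.3889], 10]]}}

```text
clock: 8.22
tool_pos: [0.395, 0.2633, 0.2563]
eef_rot: [-0.0, 0.981, 0.195, 0.0]
ft_force: [0.6, 0.5, -0.8]
width: 0.195
grasp_force: 50.0
```

Emit:
{"api": "step_arm", "payload": {"targets": [[[0, 0, 0], [0, 0, 0], 10], [[0, 0, 0], [0, 0, 0], 10], [[0, 0, 0], [0, 0, 0], 10], [[0, 0, 0], [0, 0, 0], 10], [[0, 0, 0], [0, 0, 0], 10]]}}

```text
clock: 8.63
tool_pos: [0.3953, 0.2617, 0.2554]
eef_rot: [0.0, 0.982, 0.191, -0.0]
ft_force: [0.2, 0.5, -1.2]
width: 0.195
grasp_force: 50.0
```

```bash
python3 - <<'E'
from h import *
s,W=wrist();print(s['clock'],s['tool_pos'],s['eef_rot'],s['ft_force'],s['joint_pos'])
t=bot.read_camera("top");S=bot.read_camera("side")
import pickle;pickle.dump((s,W,t,S),open("v1.pkl","wb"))
w,x,y,z=s["eef_rot"];R=Ro.from_quat([x,y,z,w]).as_matrix()
hk=s["tool_pos"]+R@np.array([.141,0,-.009]);tip=s["tool_pos"]+R@np.array([.141,0,.002]);print("hook pred",hk)
for p in(W,t,S):print(proj(p,[hk,tip,[.5425,.329,.224]]))
def c(im,x,y,w,h,k):return cv2.resize(im[y:y+h,x:x+w,::-1],(w*k,h*k),interpolation=cv2.INTER_CUBIC)
cv2.imwrite("pics/z3.png",np.vstack([np.hstack([c(t["pixels"],280,150,80,60,5),c(S["pixels"],270,130,80,60,5)]),c(W["pixels"],220,20,200,75,4)]))
E
```

```text
8.6333 [0.3953 0.2617 0.2554] [ 0.      0.9817  0.1906 -0.0001] [ 0.2281  0.4619 -1.2066] [ 0.5357 -0.0443  2.1515 -0.      1.0346  1.723 ]
hook pred [0.526  0.3145 0.2644]
[[320.3182 -19.4306]
 [320.5359  -8.4682]
 [308.9288 -23.7507]]
[[322.8661 194.4005]
 [322.7922 196.5698]
 [315.9082 194.201 ]]
[[319.4909 145.9353]
 [319.417  150.3528]
 [310.0175 161.6078]]
```

View pics/z3.png

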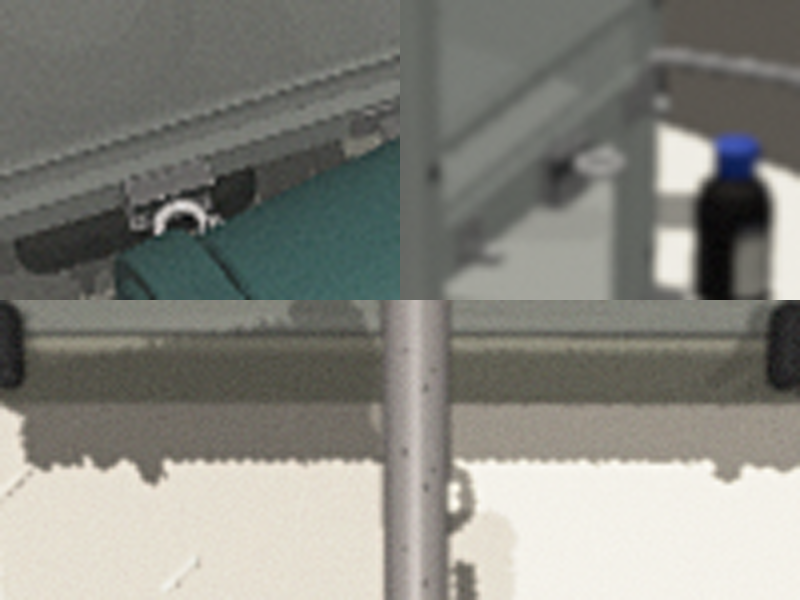

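The side view shows the ring at about (310,162) and the rod's shank coming in from the right at about (321–350,141–146). The wrist view shows the enclosure's front edge level, so the yaw is aligned. Next I difference against the first side picture to locate the hook.

```bash
python3 - <<'E'
from h import *
import pickle
s,W,t,S=pickle.load(open("v1.pkl","rb"))
a=cv2.imread("pics/side0.png")[:,:,::-1].astype(int);b=S["pixels"].astype(int)
d=np.abs(a-b).sum(2)
print("cols 305..344")
for y in range(134,172):print(y,''.join('#' if v>60 else '+' if v>30 else '.' for v in d[y,305:345]))
w,x,y,z=s["eef_rot"];R=Ro.from_quat([x,y,z,w]).as_matrix()
P=lambda *v:proj(S,[s["tool_pos"]+R@np.array(v)])[0]
for n,v in dict(endtop=(.145,0,-.026),tipfront=(.145,0,.002),tipback=(.137,0,.002),shank100=(.10,0,-.022)).items():print(n,P(*v))
E
```

```text
cols 305..344
134 ........................................
135 ........................................
136 ........................................
137 ........................................
138 ........................................
139 ...............++++++++.................
140 ...............#########+++++...........
141 ...............###############+++##+....
142 ................++++++++##############++
143 .........................+++++##########
144 ..............+++..............+++######
145 .............++++....................+++
146 .............++++.......................
147 .............++++.......................
148 .............++++.......................
149 ..............+++.......................
150 ..............++........................
151 ........................................
152 ........................................
153 ........................................
154 ........................................
155 ........................................
156 ........................................
157 ........................................
158 ........................................
159 ........................................
160 ........................................
161 ........................................
162 ........++..............................
163 .......+++..............................
164 ........+...............................
165 ........................................
166 ........................................
167 ........................................
168 ........................................
169 ........................................
170 ........................................
171 ........................................
endtop [318.0192 138.7702]
tipfront [317.8495 150.0899]
tipback [320.9885 150.6163]
shank100 [336.0618 143.2898]
```

Observed hook pixels match the prediction. Next I raise the tool to see the ring beside the shank in the wrist camera for the lateral alignment.

In the tool's units: -80 mm is -0.08, -60 mm is -0.06.

Emit:
{"api": "step_arm", "payload": {"targets": [[[0, -0.002, -0.02], [0, 0, 0], 10], [[0, -0.004, -0.04], [0, 0, 0], 10], [[0, -0.007, -0.06], [0, 0, 0], 10], [[0, -0.007, -0.08], [0, 0, 0], 10], [[0, -0.007, -0.08], [0, 0, 0], 10]]}}

```text
clock: 9.2
tool_pos: [0.394, 0.2695, 0.3392]
eef_rot: [-0.001, 0.981, 0.192, 0.002]
ft_force: [-0.2, 0.0, -0.1]
width: 0.192
grasp_force: 50.0
```

Emit:
{"api": "step_arm", "payload": {"targets": [[[0, 0, 0], [0, 0, 0], 10], [[0, 0, 0], [0, 0, 0], 10], [[0, 0, 0], [0, 0, 0], 10], [[0, 0, 0], [0, 0, 0], 10], [[0, 0, 0], [0, 0, 0], 10]]}}

```text
clock: 9.62
tool_pos: [0.3924, 0.2685, 0.3347]
eef_rot: [0.0, 0.981, 0.192, -0.001]
ft_force: [-0.3, 0.3, 0.3]
width: 0.196
grasp_force: 50.0
```

```bash
python3 - <<'E'
from h import *
import pickle
s,W=wrist();print(s['clock'],s['tool_pos'],s['eef_rot'])
t=bot.read_camera("top");pickle.dump((s,W,t),open("v2.pkl","wb"))
w,x,y,z=s["eef_rot"];R=Ro.from_quat([x,y,z,w]).as_matrix()
P=lambda v:proj(W,[s["tool_pos"]+R@np.array(v)])[0]
print("ring",proj(W,[[.5425,.329,.224]]))
for X in(.07,.09,.11,.13):print(X,P((X,0,-.022)),P((X,.004,-.022)),P((X,-.004,-.022)))
def c(im,x,y,w,h,k):return cv2.resize(im[y:y+h,x:x+w,::-1],(w*k,h*k),interpolation=cv2.INTER_CUBIC)
cv2.imwrite("pics/z4.png",np.hstack([c(W["pixels"],260,0,120,100,5),c(t["pixels"],295,165,40,100,5)]))
E
```

```text
9.6167 [0.3924 0.2685 0.3347] [ 0.0002  0.9815  0.1917 -0.0006]
ring [[322.0769  24.5473]]
0.07 [320.387  130.3124] [328.3915 130.3121] [312.3828 130.3138]
0.09 [320.2882  87.6187] [328.5599  87.6181] [312.0168  87.6213]
0.11 [320.184   42.0571] [328.7372  42.0561] [311.6312  42.0609]
0.13 [320.0744  -6.5924] [328.9238  -6.5938] [311.2254  -6.587 ]
```

View pics/z4.png

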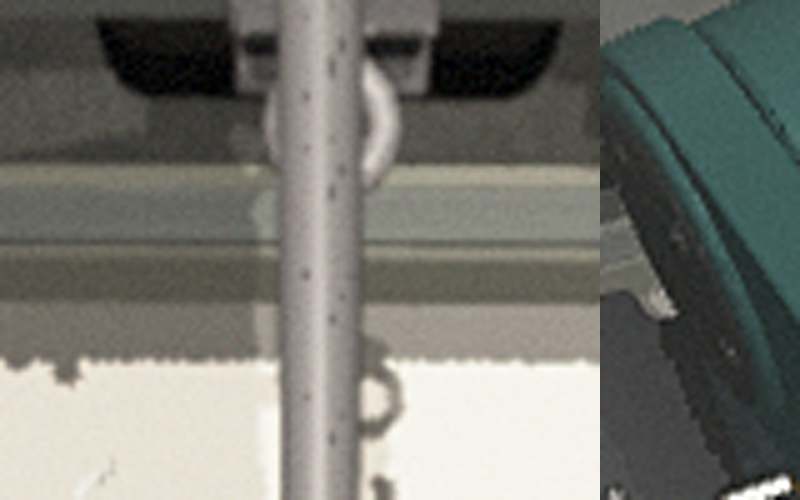

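In the wrist view the shank is centred at column 324.1, the ring (edges 313–340) at column 326.8 and row 24. At their depths, that puts the ring about 4 mm to tool +y of the hook.

In the tool's units: 92 mm is 0.092, 70 mm is 0.07.

Emit:
{"api": "step_arm", "payload": {"targets": [[[0.01, 0.002, 0], [0, 0, 0], 10], [[0.021, 0.004, 0.015], [0, 0, 0], 10], [[0.021, 0.004, 0.04], [0, 0, 0], 10], [[0.021, 0.004, 0.07], [0, 0, 0], 10], [[0.021, 0.004, 0.092], [0, 0, 0], 10]]}}

```text
clock: 10.13
tool_pos: [0.4139, 0.2727, 0.2415]
eef_rot: [0.0, 0.981, 0.192, -0.0]
ft_force: [-0.1, -0.6, -1.5]
width: 0.195
grasp_force: 50.0
```

Emit:
{"api": "step_arm", "payload": {"targets": [[[0, 0, 0], [0, 0, 0], 10], [[0, 0, 0], [0, 0, 0], 10], [[0, 0, 0], [0, 0, 0], 10], [[0, 0, 0], [0, 0, 0], 10], [[0, 0, 0], [0, 0, 0], 10]]}}

```text
clock: 10.55
tool_pos: [0.4144, 0.2733, 0.2449]
eef_rot: [-0.0, 0.981, 0.192, 0.001]
ft_force: [-0.4, 0.4, -0.5]
width: 0.194
grasp_force: 50.0
```

```bash
python3 - <<'E'
from h import *
import pickle
s=bot.read_state();b=[bot.read_camera("side") for i in range(4)];S=b[0]
print(s['clock'],s['tool_pos'],s['eef_rot'],s['ft_force'])
im=np.mean([q["pixels"].astype(float) for q in b],0)
a=cv2.imread("pics/side0.png")[:,:,::-1].astype(int)
d=np.abs(a-im).sum(2)
print("cols 300..335")
for y in range(138,172):print(y,''.join('#' if v>45 else '+' if v>20 else '.' for v in d[y,300:336]))
w,x,y,z=s["eef_rot"];R=Ro.from_quat([x,y,z,w]).as_matrix()
for n,v in dict(endtop=(.145,0,-.026),hook=(.141,0,-.009),tip=(.141,0,.002)).items():
  X=s["tool_pos"]+R@np.array(v);print(n,X,proj(S,[X])[0])
print(proj(S,[[.5425,.329,.224]]))
cv2.imwrite("pics/z5.png",cv2.resize(im[130:180,280:345,::-1].clip(0,255).astype(np.uint8),None,fx=12,fy=12,interpolation=cv2.INTER_CUBIC))
E
```

```text
10.55 [0.4144 0.2733 0.2449] [-0.0004  0.9814  0.1918  0.0011] [-0.4238  0.3686 -0.4934]
cols 300..335
138 ....................................
139 ....................................
140 ....................................
141 ....................................
142 .............+++....................
143 ...........+#####+#++#++............
144 ..........+################++.......
145 .................+###############++.
146 ..........+#####+...+###############
147 ........++####++++++..##############
148 ........+####+................++####
149 ........+####+.............+.......+
150 ........+###+....................+..
151 ........+##++.......................
152 ........+++++.......................
153 .........+++........................
154 ....................................
155 ....................................
156 ....................................
157 ....................................
158 ....................................
159 ....................................
160 .....++...+###+.....................
161 .....+++..#####+....................
162 ....++++.++#####....................
163 .....+++.+#####+....................
164 .........++###+.....................
165 ...........++.......................
166 ....................................
167 ....................................
168 ....................................
169 ....................................
170 ....................................
171 ....................................
endtop [0.5487 0.3279 0.2713] [308.6488 142.0247]
hook [0.545  0.3264 0.2543] [310.1506 149.1087]
tip [0.545  0.3264 0.2433] [310.1113 153.4717]
[[310.0175 161.6078]]
```

View pics/z5.png

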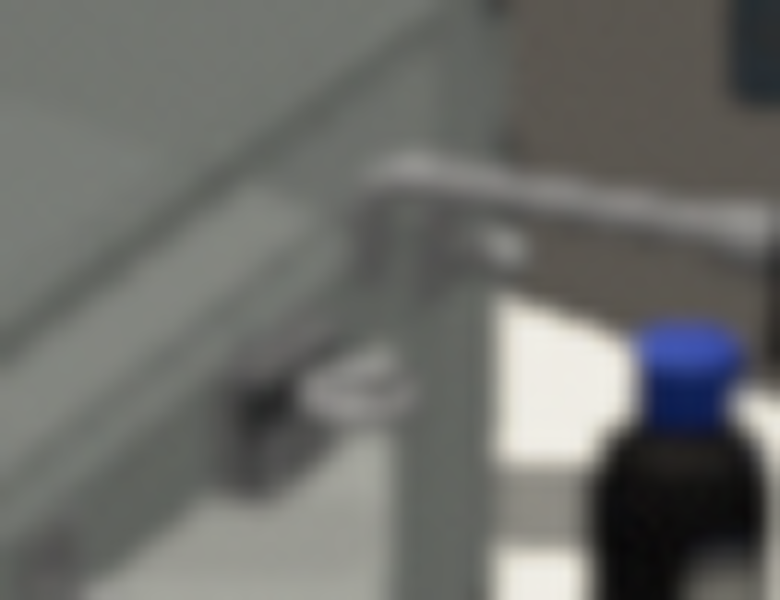

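Crop 5 shows the hook at about (310.3,147–153), above the ring at about (309.4,162) and aligned to within 1 px (about 2 mm). I lower it gently while watching the force.

In the tool's units: 14 mm is 0.014, 12 mm is 0.012.

Emit:
{"api": "step_arm", "payload": {"targets": [[[0.001, 0, 0.004], [0, 0, 0], 10], [[0.001, 0, 0.008], [0, 0, 0], 10], [[0.001, 0, 0.012], [0, 0, 0], 10], [[0.001, 0, 0.014], [0, 0, 0], 10], [[0.001, 0, 0.014], [0, 0, 0], 10]]}}

```text
clock: 11.17
tool_pos: [0.4142, 0.273, 0.2286]
eef_rot: [0.0, 0.981, 0.192, -0.001]
ft_force: [0.2, 0.4, -0.6]
width: 0.193
grasp_force: 50.0
```

In the tool's units: 6 mm is 0.006, 5 mm is 0.005.

Emit:
{"api": "step_arm", "payload": {"targets": [[[0, 0, 0.001], [0, 0, 0], 10], [[0, 0, 0.002], [0, 0, 0], 10], [[0, 0, 0.004], [0, 0, 0], 10], [[0, 0, 0.005], [0, 0, 0], 10], [[0, 0, 0.006], [0, 0, 0], 10]]}}

```text
clock: 11.58
tool_pos: [0.4145, 0.2732, 0.2234]
eef_rot: [0.0, 0.981, 0.192, -0.0]
ft_force: [0.3, 0.3, -0.2]
width: 0.194
grasp_force: 50.0
```

```bash
cat > chk.py <<'E'
from h import *
s=bot.read_state();b=[bot.read_camera("side") for i in range(3)];S=b[0]
im=np.mean([q["pixels"].astype(float) for q in b],0)
print(s['clock'],s['tool_pos'],s['eef_rot'],s['ft_force'],s['wrist_torque'])
s=bot.read_state();print(s['tool_pos'],s['ft_force'],s['wrist_torque'])
for l in("ring","sash"):print(l,[(np.round(d["centre"],4),round(d["conf"],2)) for d in bot.look_for(b[-1],l)[:2]])
a=cv2.imread("pics/side0.png")[:,:,::-1].astype(int);d=np.abs(a-im).sum(2)
import sys
y0=int(sys.argv[1])
for y in range(y0,y0+34):print(y,''.join('#' if v>45 else '+' if v>20 else '.' for v in d[y,295:336]))
w,x,y,z=s["eef_rot"];R=Ro.from_quat([x,y,z,w]).as_matrix()
X=s["tool_pos"]+R@np.array((.141,0,-.009));print("hook",X,proj(S,[X])[0])
cv2.imwrite("pics/c%d.png"%(s['clock']*100),cv2.resize(im[130:230,270:350,::-1].clip(0,255).astype(np.uint8),None,fx=6,fy=6,interpolation=cv2.INTER_CUBIC))
E
python3 chk.py 142
```

```text
11.5833 [0.4145 0.2732 0.2234] [ 0.      0.9814  0.1918 -0.    ] [ 0.3264  0.2981 -0.2199] [ 0.0079 -0.0245  0.0248]
[0.4146 0.2732 0.2234] [-0.8389 -0.1756 -1.5094] [-0.0383  0.0276 -0.0455]
ring [(array([0.5486, 0.3347, 0.2208]), 0.6)]
sash [(array([0.5571, 0.353 , 0.2279]), 0.59)]
142 .........................................
143 .........................................
144 .........................................
145 .........................................
146 .........................................
147 .........................................
148 .........................................
149 .........................................
150 .........................................
151 ................+######++................
152 ...............#############++...........
153 ...............###################++.....
154 ...............++.++######..+############
155 ................+++......+####++#########
156 ..............++++.....++########..######
157 ..............++++.......+#########.+++##
158 .............++###.........+....+++...+##
159 .............+####+...................+++
160 .............#######.....................
161 .............+######+....................
162 ..............+######....................
163 ................+###+....................
164 .................+#+.....................
165 .........................................
166 .........................................
167 .........................................
168 .........................................
169 .........................................
170 .........................................
171 .........................................
172 .........................................
173 .........................................
174 .........................................
175 .........................................
hook [0.5452 0.3263 0.2324] [310.0629 157.7034]
```

In the tool's units: 6 mm is 0.006, 4 mm is 0.004.

Emit:
{"api": "step_arm", "payload": {"targets": [[[0, 0, 0.002], [0, 0, 0], 10], [[0, 0, 0.004], [0, 0, 0], 10], [[0, 0, 0.006], [0, 0, 0], 10], [[0, 0, 0.006], [0, 0, 0], 10], [[0, 0, 0.006], [0, 0, 0], 10]]}}

```text
clock: 12.25
tool_pos: [0.4145, 0.2732, 0.2173]
eef_rot: [0.0, 0.981, 0.192, -0.0]
ft_force: [-0.5, 0.2, -1.1]
width: 0.195
grasp_force: 50.0
```

```bash
python3 chk.py 146
```

```text
12.25 [0.4145 0.2732 0.2173] [ 0.0001  0.9814  0.1918 -0.0002] [-0.4787  0.1574 -1.0588] [ 0.0158 -0.0193  0.0014]
[0.4146 0.2733 0.2175] [ 0.0636 -0.3822 -0.5325] [0.0137 0.0132 0.0303]
ring [(array([0.6062, 0.4752, 0.2842]), 0.72)]
sash [(array([0.5588, 0.3511, 0.2288]), 0.88), (array([0.6901, 0.0676, 0.0491]), 0.39)]
146 .........................................
147 .........................................
148 .........................................
149 .........................................
150 .........................................
151 .........................................
152 .........................................
153 ................++###++..................
154 ...............+#########+.++............
155 ...............###########.####+++.......
156 ...............++++##############+.+##+++
157 .................+.......+##########+####
158 ..............+###+...+++############+###
159 .............+####+......+###############
160 .............#######.......+.++##########
161 .............########..............+##++#
162 .............+#######...................+
163 .............++++###+....................
164 .............+++++#+.....................
165 .........................................
166 .........................................
167 .........................................
168 .........................................
169 .........................................
170 .........................................
171 .........................................
172 .........................................
173 .........................................
174 .........................................
175 .........................................
176 .........................................
177 .........................................
178 .........................................
179 .........................................
hook [0.5452 0.3264 0.2265] [310.0238 160.0108]
```

In the tool's units: 6 mm is 0.006, 4 mm is 0.004.

Emit:
{"api": "step_arm", "payload": {"targets": [[[0, 0, 0.002], [0, 0, 0], 10], [[0, 0, 0.004], [0, 0, 0], 10], [[0, 0, 0.006], [0, 0, 0], 10], [[0, 0, 0.006], [0, 0, 0], 10], [[0, 0, 0.006], [0, 0, 0], 10]]}}

```text
clock: 12.92
tool_pos: [0.4145, 0.2732, 0.2113]
eef_rot: [0.0, 0.981, 0.192, -0.0]
ft_force: [-0.6, 0.0, -0.5]
width: 0.2
grasp_force: 50.0
```

```bash
python3 chk.py 150; ls -t pics|head -1
```

```text
12.9167 [0.4145 0.2732 0.2113] [ 0.0001  0.9814  0.1918 -0.0002] [-0.6298  0.0337 -0.4967] [-0.0154  0.0174  0.0087]
[0.4146 0.2733 0.2115] [-0.3815  0.4991 -1.2931] [-0.03    0.035  -0.0217]
ring [(array([0.5476, 0.3318, 0.2201]), 0.47)]
sash [(array([0.5575, 0.3498, 0.2289]), 0.69), (array([0.436 , 0.2897, 0.2333]), 0.57)]
150 .........................................
151 .........................................
152 .........................................
153 .........................................
154 .........................................
155 .................+++++...................
156 ...............+#######+++...............
157 ..............+###########.+++++++.......
158 ...............+.+########+##########+...
159 ..............+###+....++.############.##
160 .............+######+.+..################
161 .............+#######....+###############
162 .............+#######.....+###########+##
163 .............++++###+............+####.##
164 ..............++++++................+..++
165 ..............+#++.......................
166 ..............###+.......................
167 ..............++++.......................
168 .........................................
169 .........................................
170 .........................................
171 .........................................
172 .........................................
173 .........................................
174 .........................................
175 .........................................
176 .........................................
177 .........................................
178 .........................................
179 .........................................
180 .........................................
181 .........................................
182 .........................................
183 .........................................
hook [0.5453 0.3264 0.2206] [309.9937 162.3211]
c1306.png
```

In the tool's units: 6 mm is 0.006, 4 mm is 0.004.

Emit:
{"api": "step_arm", "payload": {"targets": [[[0, 0, 0.001], [0, 0, 0], 10], [[0, 0, 0.002], [0, 0, 0], 10], [[0, 0, 0.004], [0, 0, 0], 10], [[0, 0, 0.006], [0, 0, 0], 10], [[0, 0, 0.006], [0, 0, 0], 10]]}}

```text
clock: 13.58
tool_pos: [0.4145, 0.2732, 0.2051]
eef_rot: [0.0, 0.981, 0.192, -0.0]
ft_force: [0.3, 0.4, 0.0]
width: 0.195
grasp_force: 50.0
```

```bash
python3 chk.py 154|head -5; ls -t pics|head -1
```

```text
13.5833 [0.4145 0.2732 0.2051] [ 0.      0.9814  0.1918 -0.0001] [0.3145 0.441  0.0305] [ 0.0317 -0.1548  0.0232]
[0.4146 0.2732 0.2054] [ 0.7205  0.202  -1.121 ] [-0.0347  0.0548  0.0152]
ring [(array([0.5504, 0.3352, 0.219 ]), 0.45)]
sash [(array([0.5601, 0.35  , 0.2284]), 0.92)]
154 .........................................
c1373.png
```

In the tool's units: 8 mm is 0.008, 6 mm is 0.006.

Emit:
{"api": "step_arm", "payload": {"targets": [[[0, 0, 0.002], [0, 0, 0], 10], [[0, 0, 0.004], [0, 0, 0], 10], [[0, 0, 0.006], [0, 0, 0], 10], [[0, 0, 0.008], [0, 0, 0], 10], [[0, 0, 0.008], [0, 0, 0], 10]]}}

```text
clock: 14.25
tool_pos: [0.4147, 0.2733, 0.1972]
eef_rot: [-0.0, 0.981, 0.192, 0.0]
ft_force: [0.5, -0.4, 0.2]
width: 0.194
grasp_force: 50.0
```

```bash
python3 chk.py 154; ls -t pics|head -1
```

```text
14.25 [0.4147 0.2733 0.1972] [-0.      0.9814  0.1918  0.0001] [ 0.4666 -0.3863  0.2471] [ 0.1885 -0.3882  0.    ]
[0.4147 0.2733 0.1975] [ 0.4929 -0.2734  1.0568] [ 0.1606 -0.3228  0.0304]
ring [(array([0.5514, 0.3293, 0.2133]), 0.42)]
sash [(array([0.5577, 0.3503, 0.2232]), 0.6)]
154 ...+++....++++........+++#+..............
155 .++#+....+++.........+++++#+.............
156 .++++...+++.........++....+..............
157 +++...+++...........+....................
158 +....+++....+..+#+.......................
159 ....+#++..+#++####+......................
160 ...++#+++#++#######+.....................
161 ..+################+++++.................
162 .+#######.####+..++.#####+.+.............
163 +#+######.###++++##.######.###++.........
164 ++..+###..###.+####.+####+#########+.+###
165 +......+#+####.+++.......+#########+#####
166 .....+###.####+..+#......##########.#####
167 .....+###++#+.+##.+......+#########.#####
168 .....++##.+#######+........++######.#####
169 .......++#########+............++##.+####
170 ..+++++###########+...................+++
171 +#################.......................
172 ###########+.+###+.......................
173 ##########+..............................
174 ########+................................
175 #+.......................................
176 +........................................
177 .........................................
178 .........................................
179 .........................................
180 .........................................
181 .........................................
182 .........................................
183 .........................................
184 .........................................
185 .........................................
186 .........................................
187 .........................................
hook [0.5453 0.3264 0.2065] [309.9477 167.7156]
c1440.png
```

The sash follows the hook, with about 2.8 N at the hook from the wrist torque. I keep drawing it down gently.

In the tool's units: 22 mm is 0.022, 17 mm is 0.017.

Emit:
{"api": "step_arm", "payload": {"targets": [[[0, 0, 0.003], [0, 0, 0], 10], [[0, 0, 0.007], [0, 0, 0], 10], [[0, 0, 0.012], [0, 0, 0], 10], [[0, 0, 0.017], [0, 0, 0], 10], [[0, 0, 0.022], [0, 0, 0], 10]], "grip_force": 60}}

```text
clock: 14.92
tool_pos: [0.4147, 0.2733, 0.1749]
eef_rot: [-0.0, 0.981, 0.192, 0.0]
ft_force: [2.5, 0.9, 2.2]
width: 0.197
grasp_force: 60.0
```

In the tool's units: 25 mm is 0.025, 20 mm is 0.02.

Emit:
{"api": "step_arm", "payload": {"targets": [[[0, 0, 0.005], [0, 0, 0], 10], [[0, 0, 0.01], [0, 0, 0], 10], [[0, 0, 0.015], [0, 0, 0], 10], [[0, 0, 0.02], [0, 0, 0], 10], [[0, 0, 0.025], [0, 0, 0], 10]]}}

```text
clock: 15.33
tool_pos: [0.4147, 0.2733, 0.15]
eef_rot: [-0.0, 0.981, 0.192, 0.0]
ft_force: [3.2, 2.2, 1.5]
width: 0.194
grasp_force: 60.0
```

In the tool's units: 22 mm is 0.022, 19 mm is 0.019.

Emit:
{"api": "step_arm", "payload": {"targets": [[[0, 0, 0.005], [0, 0, 0], 10], [[0, 0, 0.01], [0, 0, 0], 10], [[0, 0, 0.015], [0, 0, 0], 10], [[0, 0, 0.019], [0, 0, 0], 10], [[0, 0, 0.022], [0, 0, 0], 10]]}}

```text
clock: 15.75
tool_pos: [0.4144, 0.2732, 0.1279]
eef_rot: [0.0, 0.981, 0.192, -0.0]
ft_force: [2.8, 1.4, 1.3]
width: 0.194
grasp_force: 60.0
```

```bash
python3 chk.py 154|(head -4;tail -1); ls -t pics|head -1
```

```text
15.75 [0.4144 0.2732 0.1279] [ 0.0001  0.9814  0.1918 -0.0002] [2.8488 1.3921 1.3124] [ 0.3281 -0.6475  0.0608]
[0.4143 0.2731 0.1282] [1.9119 1.5461 0.2878] [ 0.3011 -0.4725  0.1156]
ring []
sash [(array([0.5657, 0.3514, 0.1863]), 0.62)]
c1590.png
```

```bash
cat > tm.py <<'E'
from h import *
a=cv2.imread("pics/side0.png");S=bot.read_camera("side");b=np.ascontiguousarray(S["pixels"][:,:,::-1])
# rail-left pin & bracket areas: match patches of start picture along the sash's travel
E0=np.array([.543,.328,.224]);u=np.array([-.375,.927,0])
for off in(.07,.09,.10,-.09):
  P0=E0+np.array([.927,.375,0])*.02+u*off
  best=[]
  c0=proj(S,[P0])[0]
  for dz in np.arange(0,.145,.001):
    c1=proj(S,[P0-[0,0,dz]])[0]
    g=lambda im,c:cv2.cvtColor(cv2.getRectSubPix(im,(17,17),(float(c[0]),float(c[1]))),cv2.COLOR_BGR2GRAY)
    best.append((cv2.matchTemplate(g(b,c1),g(a,c0),cv2.TM_CCOEFF_NORMED)[0,0],round(dz,3)))
  print(off,sorted(best)[::-1][:3])
s=bot.read_state();print(s['tool_pos'],s['ft_force'],s['wrist_torque'])
E
python3 tm.py
```

```text
0.07 [(np.float32(0.67895174), np.float64(0.111)), (np.float32(0.67590064), np.float64(0.109)), (np.float32(0.67306525), np.float64(0.112))]
0.09 [(np.float32(0.7055838), np.float64(0.109)), (np.float32(0.70460904), np.float64(0.111)), (np.float32(0.70441955), np.float64(0.11))]
0.1 [(np.float32(0.64277655), np.float64(0.109)), (np.float32(0.641118), np.float64(0.11)), (np.float32(0.6350552), np.float64(0.111))]
-0.09 [(np.float32(0.74679124), np.float64(0.002)), (np.float32(0.7407485), np.float64(0.001)), (np.float32(0.738197), np.float64(0.003))]
[0.4144 0.2732 0.1285] [0.3353 0.1097 0.6181] [ 0.2202 -0.2317  0.0286]
```

```bash
python3 - <<'E'
from h import *
b=bot.read_camera("side");s,w=wrist()
def c(im,x,y,ww,h,k):return cv2.resize(im[y:y+h,x:x+ww,::-1],(ww*k,h*k),interpolation=cv2.INTER_CUBIC)
cv2.imwrite("pics/z6.png",np.hstack([c(b["pixels"],275,150,80,110,5),c(w["pixels"],270,0,80,110,5)]))
E
```

```text
(no output)
```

View pics/z6.png

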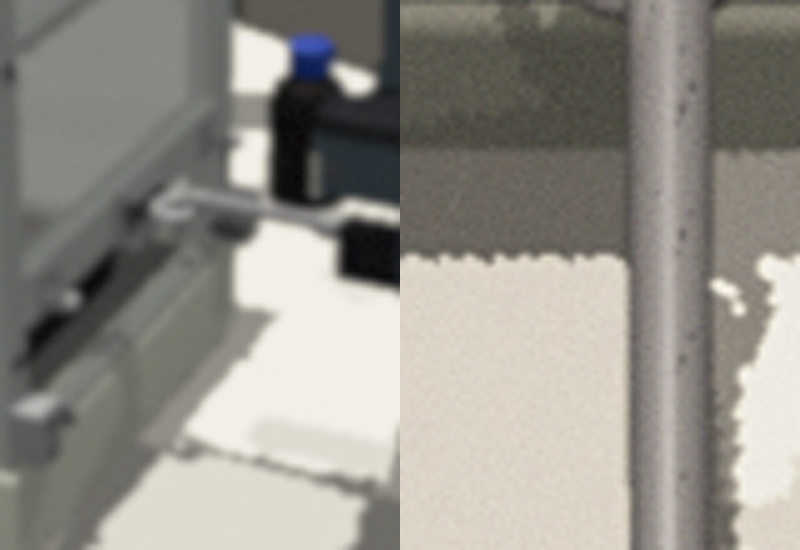

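The picture confirms it: the shank lies across the ring at side pixel (310,190), with the sash about 65 mm up and the hook still in the ring.

In the tool's units: 21 mm is 0.021, 17 mm is 0.017.

Emit:
{"api": "step_arm", "payload": {"targets": [[[0.0005, 0, 0.003], [0, 0, 0], 10], [[0.001, 0, 0.007], [0, 0, 0], 10], [[0.001, 0, 0.012], [0, 0, 0], 10], [[0.001, 0, 0.017], [0, 0, 0], 10], [[0.001, 0, 0.021], [0, 0, 0], 10]]}}

```text
clock: 16.57
tool_pos: [0.4156, 0.2736, 0.1068]
eef_rot: [0.0, 0.981, 0.192, 0.0]
ft_force: [1.4, 1.2, 1.8]
width: 0.197
grasp_force: 60.0
```

Emit:
{"api": "step_arm", "payload": {"targets": [[[0, 0, 0.004], [0, 0, 0], 10], [[0, 0, 0.008], [0, 0, 0], 10], [[0, 0, 0.012], [0, 0, 0], 10], [[0, 0, 0.016], [0, 0, 0], 10], [[0, 0, 0.019], [0, 0, 0], 10]]}}

```text
clock: 16.98
tool_pos: [0.4155, 0.2736, 0.088]
eef_rot: [-0.0, 0.981, 0.192, -0.0]
ft_force: [1.7, 0.9, 1.3]
width: 0.194
grasp_force: 60.0
```

```bash
cat > tm.py <<'E'
from h import *
# rail top-edge / pin location on the sash: print forces and pose only + ring pixel by bright blob near expected column
F=[];M=[]
for i in range(6):
  s=bot.read_state();F.append(s['ft_force']);M.append(s['wrist_torque']);p=bot.read_camera("side")
print(s['clock'],s['tool_pos'],s['eef_rot'],np.mean(F,0),np.mean(M,0),[np.round(d["centre"],4) for d in bot.look_for(p,"ring")[:1]])
cv2.imwrite("pics/s%d.png"%(s['clock']*100),p["pixels"][:,:,::-1])
E
python3 tm.py
```

```text
17.2333 [0.4153 0.2736 0.0885] [ 0.      0.9814  0.1918 -0.0002] [0.8534 0.7685 1.0011] [ 0.231  -0.3693  0.0589] [array([0.4413, 0.2901, 0.113 ])]
```

In the tool's units: 14 mm is 0.014, 11 mm is 0.011.

Emit:
{"api": "step_arm", "payload": {"targets": [[[0, 0, 0.002], [0, 0, 0], 10], [[0, 0, 0.005], [0, 0, 0], 10], [[0, 0, 0.008], [0, 0, 0], 10], [[0, 0, 0.011], [0, 0, 0], 10], [[0, 0, 0.014], [0, 0, 0], 10]]}}

```text
clock: 17.75
tool_pos: [0.4156, 0.2737, 0.0741]
eef_rot: [-0.0, 0.981, 0.192, 0.0]
ft_force: [1.3, 0.9, 1.2]
width: 0.195
grasp_force: 60.0
```

```bash
python3 tm.py
```

```text
18.0 [0.4156 0.2737 0.0745] [-0.      0.9814  0.1918 -0.    ] [1.3961 0.7981 1.381 ] [ 0.2422 -0.5148  0.056 ] [array([0.5472, 0.334 , 0.0907])]
```

In the tool's units: 5 mm is 0.005, 4 mm is 0.004.

Emit:
{"api": "step_arm", "payload": {"targets": [[[0, 0, 0.001], [0, 0, 0], 10], [[0, 0, 0.002], [0, 0, 0], 10], [[0, 0, 0.003], [0, 0, 0], 10], [[0, 0, 0.004], [0, 0, 0], 10], [[0, 0, 0.005], [0, 0, 0], 10]]}}

```text
clock: 18.52
tool_pos: [0.4156, 0.2737, 0.0694]
eef_rot: [-0.0, 0.981, 0.192, 0.0]
ft_force: [0.4, -0.3, 3.4]
width: 0.193
grasp_force: 60.0
```

```bash
python3 tm.py
```

```text
18.7667 [0.4155 0.2737 0.0695] [-0.      0.9814  0.1918  0.    ] [0.531  0.386  3.3923] [ 0.2815 -0.6272  0.0398] [array([0.5525, 0.3333, 0.0876])]
```

In the tool's units: 3 mm is 0.003, 2.4 mm is 0.0024.

Emit:
{"api": "step_arm", "payload": {"targets": [[[0, 0, 0.0006], [0, 0, 0], 10], [[0, 0, 0.0012], [0, 0, 0], 10], [[0, 0, 0.0018], [0, 0, 0], 10], [[0, 0, 0.0024], [0, 0, 0], 10], [[0, 0, 0.003], [0, 0, 0], 10]]}}

```text
clock: 19.28
tool_pos: [0.4156, 0.2737, 0.0664]
eef_rot: [-0.0, 0.981, 0.192, 0.0]
ft_force: [0.5, 0.5, 3.8]
width: 0.192
grasp_force: 60.0
```

```bash
python3 tm.py
```

```text
19.5333 [0.4156 0.2736 0.0665] [-0.      0.9814  0.1918  0.    ] [0.6699 0.4048 4.0741] [ 0.3555 -0.7635  0.0321] [array([0.5473, 0.333 , 0.0849])]
```

In the tool's units: 3 mm is 0.003, 2.4 mm is 0.0024.

Emit:
{"api": "step_arm", "payload": {"targets": [[[0, 0, 0.0006], [0, 0, 0], 10], [[0, 0, 0.0012], [0, 0, 0], 10], [[0, 0, 0.0018], [0, 0, 0], 10], [[0, 0, 0.0024], [0, 0, 0], 10], [[0, 0, 0.003], [0, 0, 0], 10]]}}

```text
clock: 20.05
tool_pos: [0.4155, 0.2736, 0.0634]
eef_rot: [-0.0, 0.981, 0.192, 0.0]
ft_force: [0.5, 1.2, 4.0]
width: 0.192
grasp_force: 60.0
```

```bash
python3 tm.py
```

```text
20.3 [0.4154 0.2736 0.0634] [ 0.      0.9814  0.1918 -0.0001] [1.4558 0.8919 2.959 ] [ 0.3438 -0.7443  0.0372] [array([0.5691, 0.3494, 0.1605])]
```

In the tool's units: 2 mm is 0.002, 1.5 mm is 0.0015.

Emit:
{"api": "step_arm", "payload": {"targets": [[[0, 0, 0.0005], [0, 0, 0], 10], [[0, 0, 0.001], [0, 0, 0], 10], [[0, 0, 0.0015], [0, 0, 0], 10], [[0, 0, 0.002], [0, 0, 0], 10], [[0, 0, 0.002], [0, 0, 0], 10]]}}

```text
clock: 20.82
tool_pos: [0.4155, 0.2736, 0.0614]
eef_rot: [0.0, 0.981, 0.192, -0.0]
ft_force: [1.6, 1.2, 4.5]
width: 0.197
grasp_force: 60.0
```

```bash
python3 tm.py
```

```text
21.0667 [0.4154 0.2736 0.0615] [ 0.      0.9814  0.1918 -0.    ] [1.0605 0.9028 3.7166] [ 0.3231 -0.7161  0.0268] []
```

In the tool's units: 2 mm is 0.002, 1.5 mm is 0.0015.

Emit:
{"api": "step_arm", "payload": {"targets": [[[0, 0, 0.0005], [0, 0, 0], 10], [[0, 0, 0.001], [0, 0, 0], 10], [[0, 0, 0.0015], [0, 0, 0], 10], [[0, 0, 0.002], [0, 0, 0], 10], [[0, 0, 0.002], [0, 0, 0], 10]]}}

```text
clock: 21.58
tool_pos: [0.4155, 0.2736, 0.0594]
eef_rot: [0.0, 0.981, 0.192, 0.0]
ft_force: [0.9, 0.7, 4.7]
width: 0.195
grasp_force: 60.0
```

```bash
python3 tm.py
```

```text
21.8333 [0.4155 0.2736 0.0595] [-0.      0.9814  0.1918  0.    ] [0.8373 0.7029 4.641 ] [ 0.3314 -0.7464  0.0353] []
```

```bash
cat > tr.py <<'E'
from h import *
import glob
fs=sorted(glob.glob("pics/s[0-9]*.png"),key=lambda f:int(f[6:-4]))
up=lambda f:cv2.resize(cv2.cvtColor(cv2.imread(f),cv2.COLOR_BGR2GRAY),None,fx=4,fy=4,interpolation=cv2.INTER_CUBIC)
# start: rail row at clock 17.23; template of left rail part with pin, and bracket
ref=up(fs[0])
p=bot.read_camera("side")
for name,(dx,dl) in dict(pin=(.02,.098),rail=(.02,.06),ringb=(-.0,0.0)).items():
  P=np.array([.543,.328,.1085])+np.array([.927,.375,0])*dx+np.array([-.375,.927,0])*dl
  c=proj(p,[P])[0]; sc=abs(proj(p,[P+[0,0,.01]])[0][1]-c[1])
  x,y=(c*4).astype(int);T=ref[y-40:y+40,x-36:x+36]
  out=[]
  for f in fs:
    g=up(f)[y-60:y+160,x-50:x+50];m=cv2.matchTemplate(g,T,cv2.TM_CCOEFF_NORMED);_,v,_,l=cv2.minMaxLoc(m)
    out.append((f[6:-4],round((l[1]-20)/4/sc*10,1),round(v,2)))
  print(name,c,out)
E
python3 tr.py
```

```text
pin [285.228  220.4038] [('1723', np.float64(0.0), 1.0), ('1800', np.float64(2.0), 0.65), ('1876', np.float64(2.0), 0.64), ('1953', np.float64(2.0), 0.62), ('2030', np.float64(79.6), 0.44), ('2106', np.float64(80.3), 0.45), ('2183', np.float64(80.3), 0.44)]
rail [292.2691 213.2091] [('1723', np.float64(0.0), 1.0), ('1800', np.float64(10.3), 0.89), ('1876', np.float64(10.3), 0.87), ('1953', np.float64(11.0), 0.86), ('2030', np.float64(16.5), 0.76), ('2106', np.float64(16.5), 0.76), ('2183', np.float64(16.5), 0.76)]
ringb [309.8839 204.1761] [('1723', np.float64(0.0), 1.0), ('1800', np.float64(12.7), 0.93), ('1876', np.float64(17.0), 0.86), ('1953', np.float64(19.8), 0.83), ('2030', np.float64(23.3), 0.83), ('2106', np.float64(24.7), 0.82), ('2183', np.float64(26.9), 0.77)]
```

The tracking shows the rail dropped 5.5 mm at t≈20 s (the snap) and has not moved under further pull, so only the sprung ring has sunk since. The sash is home and I unhook straight up.

In the tool's units: -15 mm is -0.015, -12 mm is -0.012.

Emit:
{"api": "step_arm", "payload": {"targets": [[[0, 0, -0.003], [0, 0, 0], 10], [[0, 0, -0.006], [0, 0, 0], 10], [[0, 0, -0.009], [0, 0, 0], 10], [[0, 0, -0.012], [0, 0, 0], 10], [[0, 0, -0.015], [0, 0, 0], 10]]}}

```text
clock: 22.4
tool_pos: [0.4148, 0.2732, 0.0744]
eef_rot: [0.0, 0.981, 0.192, -0.001]
ft_force: [-0.2, -0.4, -0.2]
width: 0.197
grasp_force: 60.0
```

```bash
python3 tm.py; python3 tr.py
```

```text
22.65 [0.4152 0.2734 0.0743] [ 0.0001  0.9814  0.1917 -0.0003] [ 0.2287  0.0869 -0.7962] [0.0017 0.0029 0.0125] [array([0.5471, 0.3326, 0.0854])]
pin [285.228  220.4038] [('1723', np.float64(0.0), 1.0), ('1800', np.float64(2.0), 0.65), ('1876', np.float64(2.0), 0.64), ('1953', np.float64(2.0), 0.62), ('2030', np.float64(79.6), 0.44), ('2106', np.float64(80.3), 0.45), ('2183', np.float64(80.3), 0.44), ('2265', np.float64(79.6), 0.44)]
rail [292.2691 213.2091] [('1723', np.float64(0.0), 1.0), ('1800', np.float64(10.3), 0.89), ('1876', np.float64(10.3), 0.87), ('1953', np.float64(11.0), 0.86), ('2030', np.float64(16.5), 0.76), ('2106', np.float64(16.5), 0.76), ('2183', np.float64(16.5), 0.76), ('2265', np.float64(15.8), 0.77)]
ringb [309.8839 204.1761] [('1723', np.float64(0.0), 1.0), ('1800', np.float64(12.7), 0.93), ('1876', np.float64(17.0), 0.86), ('1953', np.float64(19.8), 0.83), ('2030', np.float64(23.3), 0.83), ('2106', np.float64(24.7), 0.82), ('2183', np.float64(26.9), 0.77), ('2265', np.float64(17.7), 0.77)]
```

In the tool's units: -19 mm is -0.019, -15 mm is -0.015.

Emit:
{"api": "step_arm", "payload": {"targets": [[[0, 0, -0.003], [0, 0, 0], 10], [[0, 0, -0.007], [0, 0, 0], 10], [[0, 0, -0.011], [0, 0, 0], 10], [[0, 0, -0.015], [0, 0, 0], 10], [[0, 0, -0.019], [0, 0, 0], 10]]}}

```text
clock: 23.22
tool_pos: [0.4156, 0.2737, 0.094]
eef_rot: [-0.0, 0.981, 0.192, 0.0]
ft_force: [-0.4, -0.7, -0.8]
width: 0.196
grasp_force: 60.0
```

```bash
python3 tm.py; python3 tr.py
```

```text
23.4667 [0.4154 0.2736 0.0934] [-0.      0.9814  0.1918 -0.    ] [ 0.1199 -0.0326 -1.1057] [-0.006  -0.027   0.0035] [array([0.5454, 0.331 , 0.0868])]
pin [285.228  220.4038] [('1723', np.float64(0.0), 1.0), ('1800', np.float64(2.0), 0.65), ('1876', np.float64(2.0), 0.64), ('1953', np.float64(2.0), 0.62), ('2030', np.float64(79.6), 0.44), ('2106', np.float64(80.3), 0.45), ('2183', np.float64(80.3), 0.44), ('2265', np.float64(79.6), 0.44), ('2346', np.float64(42.5), 0.43)]
rail [292.2691 213.2091] [('1723', np.float64(0.0), 1.0), ('1800', np.float64(10.3), 0.89), ('1876', np.float64(10.3), 0.87), ('1953', np.float64(11.0), 0.86), ('2030', np.float64(16.5), 0.76), ('2106', np.float64(16.5), 0.76), ('2183', np.float64(16.5), 0.76), ('2265', np.float64(15.8), 0.77), ('2346', np.float64(15.8), 0.77)]
ringb [309.8839 204.1761] [('1723', np.float64(0.0), 1.0), ('1800', np.float64(12.7), 0.93), ('1876', np.float64(17.0), 0.86), ('1953', np.float64(19.8), 0.83), ('2030', np.float64(23.3), 0.83), ('2106', np.float64(24.7), 0.82), ('2183', np.float64(26.9), 0.77), ('2265', np.float64(17.7), 0.77), ('2346', np.float64(19.8), 0.74)]
```

In the tool's units: -58 mm is -0.058, -45 mm is -0.045.

Emit:
{"api": "step_arm", "payload": {"targets": [[[0, 0, -0.012], [0, 0, 0], 10], [[0, 0, -0.032], [0, 0, 0], 10], [[-0.015, 0, -0.045], [0, 0, 0], 10], [[-0.038, 0.012, -0.045], [0, 0, 0], 10], [[-0.058, 0.04, -0.045], [0, 0, 0], 10]]}}

```text
clock: 24.03
tool_pos: [0.3764, 0.2157, 0.1399]
eef_rot: [-0.0, 0.981, 0.193, 0.001]
ft_force: [1.0, -1.5, -1.5]
width: 0.192
grasp_force: 60.0
```

In the tool's units: 130 mm is 0.13, 104 mm is 0.104, 22 degrees is 0.2444.

Emit:
{"api": "step_arm", "payload": {"targets": [[[0, 0.026, 0], [0, 0, 0.0444], 10], [[0, 0.052, 0], [0, 0, 0.0889], 10], [[0, 0.078, 0], [0, 0, 0.1444], 10], [[0, 0.104, 0], [0, 0, 0.2], 10], [[0, 0.13, 0], [0, 0, 0.2444], 10]]}}

```text
clock: 24.45
tool_pos: [0.4262, 0.0931, 0.1393]
eef_rot: [-0.0, 1.0, -0.001, 0.0]
ft_force: [0.3, 0.8, -0.6]
width: 0.197
grasp_force: 60.0
```

In the tool's units: 100 mm is 0.1, 90 mm is 0.09.

Emit:
{"api": "step_arm", "payload": {"targets": [[[0, 0, 0.02], [0, 0, 0], 10], [[0, 0, 0.045], [0, 0, 0], 10], [[0, 0, 0.07], [0, 0, 0], 10], [[0, 0, 0.09], [0, 0, 0], 10], [[0, 0, 0.1], [0, 0, 0], 10]]}}

```text
clock: 24.87
tool_pos: [0.4249, 0.0941, 0.0371]
eef_rot: [0.0, 1.0, 0.001, -0.001]
ft_force: [-0.3, 0.7, -0.5]
width: 0.195
grasp_force: 60.0
```

```bash
python3 tm.py; python3 - <<'E'
from h import *
import glob
s=bot.read_state();S=bot.read_camera("side");t=bot.read_camera("top")
w,x,y,z=s["eef_rot"];R=Ro.from_quat([x,y,z,w]).as_matrix()
for X in(.06,.09,.12,.141):print(X,proj(S,[s["tool_pos"]+R@np.array((X,0,-.022))])[0],s["tool_pos"]+R@np.array((X,0,-.022)))
d=np.abs(cv2.imread("pics/side0.png")[:,:,::-1].astype(int)-S["pixels"]).sum(2)
c=proj(S,[s["tool_pos"]+R@np.array((.11,0,-.022))])[0].astype(int);print(c)
g=S["pixels"].mean(2)
for yy in range(c[1]-16,c[1]+16,1):print(yy,''.join('#' if v>120 else '+' if v>50 else '.' for v in d[yy,c[0]-25:c[0]+25]),' '.join('%3d'%v for v in g[yy,c[0]-20:c[0]+21:8]))
E
```

```text
25.1167 [0.4266 0.0945 0.0396] [-0.0001  1.      0.001   0.0007] [-0.4269 -0.0564 -0.5311] [0.0411 0.0238 0.016 ] [array([0.4066, 0.1012, 0.0603])]
0.06 [383.8445 198.7598] [0.4866 0.0946 0.0618]
0.09 [375.3823 195.213 ] [0.5166 0.0947 0.0618]
0.12 [367.1614 191.7668] [0.5466 0.0947 0.0619]
0.141 [361.5447 189.412 ] [0.5676 0.0948 0.0619]
[369 192]
176 ...............................+#########+..++++++ 236 236 236 233  42  38
177 .............................+#############++..+++ 236 236 236 219  42  34
178 .............................#################+..+ 236 236 236 192  42  37
179 .............................###################+. 236 236 236 168  44  41
180 ............................+##################### 236 236 235 153  44  40
181 ............................+##################### 236 236 236 139  41  43
182 ............................###################### 236 236 236 124  35  43
183 ............................###################### 236 236 236 117  27  41
184 ............................+##################### 235 236 236 137  27  36
185 .............................#####
[... 1078 characters left out ...]
..........................++#+.############# 236 236 236 236 150  30
200 .................................++++.############ 236 236 236 236 189  19
201 ...................................+++++########## 235 235 235 236 224  15
202 .....................................++.########## 236 235 236 236 235  14
203 .......................................+########## 236 235 236 236 237  11
204 .......................................+########## 236 236 236 236 236  15
205 .......................................########### 236 235 236 236 236  18
206 .......................................########### 235 234 236 236 236  13
207 .................+++...................########### 235 229 232 236 236  13
```

The rod has practically no tilt in the grip. I lay it down.

In the tool's units: 35 mm is 0.035, 33 mm is 0.033.

Emit:
{"api": "step_arm", "payload": {"targets": [[[0, 0, 0.012], [0, 0, 0], 10], [[0, 0, 0.022], [0, 0, 0], 10], [[0, 0, 0.029], [0, 0, 0], 10], [[0, 0, 0.033], [0, 0, 0], 10], [[0, 0, 0.035], [0, 0, 0], 10]]}}

```text
clock: 25.73
tool_pos: [0.4254, 0.0942, 0.0038]
eef_rot: [0.0, 1.0, 0.001, -0.001]
ft_force: [-21.5, -4.5, 79.3]
width: 0.191
grasp_force: 60.0
```

Emit:
{"api": "step_arm", "payload": {"targets": [[[0, 0, 0], [0, 0, 0], 10], [[0, 0, 0], [0, 0, 0], 10], [[0, 0, 0], [0, 0, 0], 10], [[0, 0, 0], [0, 0, 0], 10], [[0, 0, 0], [0, 0, 0], 10]]}}

```text
clock: 26.15
tool_pos: [0.4254, 0.0942, 0.0038]
eef_rot: [0.0, 1.0, 0.001, -0.001]
ft_force: [-7.0, -2.6, 18.6]
width: 0.192
grasp_force: 60.0
```

```bash
python3 tm.py
```

```text
26.4 [0.4254 0.0942 0.0038] [ 0.0001  1.      0.0009 -0.0006] [-6.3713 -2.4011 18.1598] [-0.3717  1.0757 -0.1225] [array([0.5456, 0.3321, 0.085 ])]
```

In the tool's units: -0.6 mm is -0.0006, -0.3 mm is -0.0003.

Emit:
{"api": "step_arm", "payload": {"targets": [[[0, 0, -0.0003], [0, 0, 0], 17], [[0, 0, -0.0006], [0, 0, 0], 25], [[0, 0, -0.0006], [0, 0, 0], 40], [[0, 0, -0.0006], [0, 0, 0], 60], [[0, 0, -0.0006], [0, 0, 0], 80]]}}

```text
clock: 26.92
tool_pos: [0.4258, 0.0943, 0.004]
eef_rot: [-0.0, 1.0, 0.001, -0.0]
ft_force: [-0.7, -0.1, -0.1]
width: 0.457
grasp_force: 0.0
```

Emit:
{"api": "step_arm", "payload": {"targets": [[[0, 0, 0], [0, 0, 0], 80], [[0, 0, 0], [0, 0, 0], 80], [[0, 0, 0], [0, 0, 0], 80], [[0, 0, 0], [0, 0, 0], 80], [[0, 0, 0], [0, 0, 0], 80]]}}

```text
clock: 27.33
tool_pos: [0.4257, 0.0943, 0.0041]
eef_rot: [0.0, 1.0, 0.001, -0.0]
ft_force: [-0.3, 0.1, -0.2]
width: 0.822
grasp_force: 0.0
```

In the tool's units: -110 mm is -0.11, -75 mm is -0.075.

Emit:
{"api": "step_arm", "payload": {"targets": [[[0, 0, -0.005], [0, 0, 0], 80], [[0, 0, -0.015], [0, 0, 0], 80], [[0, 0, -0.04], [0, 0, 0], 80], [[0, 0, -0.075], [0, 0, 0], 80], [[0, 0, -0.11], [0, 0, 0], 80]]}}

```text
clock: 27.75
tool_pos: [0.4249, 0.0942, 0.1157]
eef_rot: [0.0, 1.0, 0.001, -0.001]
ft_force: [0.5, -0.6, -0.4]
width: 0.872
grasp_force: 0.0
```

In the tool's units: -40 mm is -0.04, -20 mm is -0.02.

Emit:
{"api": "step_arm", "payload": {"targets": [[[0, 0, -0.02], [0, 0, 0], 80], [[0, 0, -0.04], [0, 0, 0], 80], [[0, 0, -0.04], [0, 0, 0], 80], [[0, 0, -0.04], [0, 0, 0], 80], [[0, 0, -0.04], [0, 0, 0], 80]]}}

```text
clock: 28.17
tool_pos: [0.4253, 0.0942, 0.1539]
eef_rot: [0.0, 1.0, 0.001, -0.0]
ft_force: [-0.0, -0.4, 0.3]
width: 0.873
grasp_force: 0.0
```

```bash
python3 tm.py; python3 tr.py|tail -2; python3 - <<'E'
from h import *
for p in(bot.read_camera("side"),wrist()[1]):
  for l in("rod","rod_hook","reagent_bottle","small_bottle","sample_jar"):print(l,[(np.round(d["centre"],4),round(d["conf"],2)) for d in bot.look_for(p,l)[:1]])
E
```

```text
28.4167 [0.4253 0.0942 0.1533] [ 0.0001  1.      0.001  -0.0008] [ 0.0639 -0.0986 -0.2421] [0.0308 0.0166 0.0179] []
rail [292.2691 213.2091] [('1723', np.float64(0.0), 1.0), ('1800', np.float64(10.3), 0.89), ('1876', np.float64(10.3), 0.87), ('1953', np.float64(11.0), 0.86), ('2030', np.float64(16.5), 0.76), ('2106', np.float64(16.5), 0.76), ('2183', np.float64(16.5), 0.76), ('2265', np.float64(15.8), 0.77), ('2346', np.float64(15.8), 0.77), ('2511', np.float64(15.8), 0.77), ('2640', np.float64(15.8), 0.77), ('2841', np.float64(15.8), 0.77)]
ringb [309.8839 204.1761] [('1723', np.float64(0.0), 1.0), ('1800', np.float64(12.7), 0.93), ('1876', np.float64(17.0), 0.86), ('1953', np.float64(19.8), 0.83), ('2030', np.float64(23.3), 0.83), ('2106', np.float64(24.7), 0.82), ('2183', np.float64(26.9), 0.77), ('2265', np.float64(17.7), 0.77), ('2346', np.float64(19.8), 0.74), ('2511', np.float64(19.1), 0.85), ('2640', np.float64(19.1), 0.85), ('2841', np.float64(19.1), 0.85)]
rod [(array([0.4264, 0.1008, 0.0277]), 0.71)]
rod_hook [(array([0.4233, 0.1052, 0.0265]), 0.83)]
reagent_bottle []
small_bottle [(array([0.4485, 0.5886, 0.0391]), 0.96)]
sample_jar [(array([0.4007, 0.5358, 0.0346]), 0.5)]
rod [(array([0.4552, 0.0948, 0.0252]), 0.59)]
rod_hook [(array([0.4533, 0.091 , 0.0317]), 0.96)]
reagent_bottle []
small_bottle []
sample_jar []
```

```bash
python3 -c "
from station import bot
print(bot.close_job())"
```

```text
the job is handed in; nothing more can be done
None
```

I drew the sash down with the rod until its catches snapped over, unhooked the rod and laid it flat on the worktop; I handed the job in at about 28.5 s, with no verdict returned. The side camera showed the sash stationary after the snap, and its pull ring read about 85 mm high against 84 mm when shut; the rod read flat and the small bottle and jar hadn't moved, though the reagent bottle wasn't found in the last picture.

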